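# Blend a glass bead mix

### The arm

A 6-joint arm with a two-finger parallel gripper is mounted at the origin on the work surface. World frame = base frame: x ahead of the robot, y to its left, z up, the work surface at z = 0. Lengths are in mm, angles in rad, forces in N, time in s.
With the tool pointing down it reaches from about 300 to 775 mm from the base axis. Payload 14.6 kg.
Tool frame: the origin (TCP) lies on the centre line of the jaws, within the pads' length; the fingertips stand 8 mm ahead of it and the grasp point (between the pads) lies 11 mm behind it; z points along the fingers, y is the line along which they close (so a half turn about z gives the same grasp; the last joint's range is limited). The gripper opens to 94 mm and grips with 3 to 60 N. Pads are 16 mm wide; open, the fingers measure 119 mm over their backs; the gripper's body (75 mm by 177 mm) begins 78 mm behind the grasp point.
Start: joints at [1.227, 0.3, 1.521, -0, 1.321, -0.067], TCP at [150.301, 529.055, 184.346] pointing down, gripper open.
Joint ranges: [-3.03, 3.03], [-0.79, 2.21], [0.23, 2.52], [-1.04, 4.18], [0, 3.07], [-2.55, 2.55]. Speed limits (rad/s): [2.22, 2.22, 2.57, 3.14, 3.14, 3.14].

### API

Orientations are given as [roll, pitch, yaw] about the fixed x, y, z axes, in that order (R = Rz(yaw) Ry(pitch) Rx(roll)).
In Python, from cell import manip gives the robot as it stands.
- The arm moves only by the tool jog_arm, never from a script. Its argument "rows" is one flat list of numbers, 7 for each row, row after row: the shift along the world's x, y, z in cm, then the turn, a rotation vector about the world's x, y, z in rad, then the closure, from 0 (fully open) to 1 (shut). In form: [dx, dy, dz, rx, ry, rz, fingers, dx, dy, dz, rx, ry, rz, fingers, ...]. A call has 1 to 20 rows; each row shifts and turns the commanded pose from where the row before left it; what a row does not reach is not made up. A row lasts 1/12 s, in which the tool goes at most 41.7 mm and 7.16 degrees, less where a joint would pass 70% of its speed; a pose out of reach is approached as far as the arm can. A call with a gripper value outside its range is refused whole. The fingers move at their own pace and stop on an object; "newtons" is the grip in N (left out, the last holds). Time passes only in rows, so rows that do not move let the fingers close. It gives the time, the measured TCP pose, the force, the opening and the grip force at its end, in the units of the state.
- manip.read_state(): the state, without advancing time (a new reading comes with each control period).
- manip.camera(name): name is "side" or "top" or "wrist"; returns (picture, depth): 420x560x3 uint8, blue, green, red; 420x560 float32, mm along the optical axis (not along the pixel's ray), 0 where there is no reading.
- manip.camera_model(name): a dict with "K" (3x3 intrinsics, pixels), "k1" (the pictures are not rectified: a ray, as slopes to the right and down, at radius r is drawn at 1 + k1 r^2 times it, then the intrinsics apply), "R" (3x3) and "t" (3): a world point X has camera coordinates R X + t. Camera axes: x right, y down, z forward; pixel columns grow to the right and rows downward; lengths in mm; the calibration is good to about 2 mm. A picture is of the moment at which its call begins: read the wrist's pose just before it. camera_model takes no time and is no camera call; for the wrist camera it gives the pose at the moment of the call.
- manip.sign_off(): hands the job in; it is judged then, once.
The state is a dict: "clock": time; "joints": joint angles; "qd": joint speeds; "effort": joint torques, N m; "eef_pos": TCP position; "eef_rot": TCP orientation; "wrist_force": force on the tool from outside, world axes, zero at the start; "moment": the same for the moment, N m; "finger_gap": finger opening in mm; "finger_force": force on a finger pad.
Only numpy, scipy, OpenCV 4.12 (cv2) and the standard library are available. Lean on these libraries where they do the work, as an engineer would, in place of code of your own. Each camera call takes 0.05 s, during which the arm holds its last target. There are 200 camera calls.

### The job

Blend a bead mix: take the lid off the terracotta bowl and lay it aside, then lower every large drum bead from the pocket tray into the bowl with the small beads (glass chips, so let each go only once it is down inside the rim). When all are in, take the wooden spoon and stir the beads with its blade tip down near the bowl's floor, in wide circles round the bowl, at least three full turns, until the small beads too have been swept along to new places, and none thrown out. Lay the spoon back level across both strips of its rod rest and put the lid back centred so that it covers the whole mouth; leave the other tools where they lie.

Things in the scene. Friction and masses are not known exactly. Their poses are not given: they have to be found in the camera images.
- bowl: Flared terracotta bowl, fixed to the bench: 194 mm across the rim, 50 mm high, wall 6 mm. Inside, the flat floor is about 120 mm across and lies 7 mm above the underside; the wall slopes out to a mouth about 182 mm across. Origin: centre of its underside; z up. It holds six small beads.
- lid: Flat round wooden lid, 210 mm across and 8 mm thick, without a lip, lying loose on the bowl's rim at the start (0.17 kg). In its middle a turned knob, 28 mm across from 18 to 40 mm above the lid's underside, on a 19 mm neck. Origin: centre of its underside; z towards the knob.
- tray: Wooden bead tray, fixed, 190 (x) x 128 (y) x 14 mm, with six square pockets 31 mm wide and 8 mm deep, at x = -62, 0, 62 and y = -31, 31 mm; some pockets are empty. Origin: centre of its underside. It lies to the left or to the right of the bowl.
- mat: Round cork mat, 160 mm across, 4 mm thick, fixed, on the other side of the bowl from the tray: a clear spot where the lid can be laid. Origin: centre of its underside.
- rest: Steel rod rest, fixed, beyond the bowl: base plate 130 (x) x 100 (y) x 3 mm with two upright strips across it at x = -50 and +50 mm, 40 mm high and 4 mm thick, each with a horn 14 mm higher at either end (y = -48, 48 mm). A tool lies across both strips, along the rest's x. Origin: centre of its underside.
- rest_mid (a point): The middle of the rod rest, at the height of the strips' top edges (40 mm above the bench).
- spoon: Cranked wooden spoon, 45 g, lying level across the rod rest. Handle 24 (y) x 14 mm, x = -110 to 60 mm, underside at z = 0; from there a flat blade 60 mm long, 24 wide, 8 thick droops 35 degrees, its tip at x = 109, z = -27 mm. Origin: under the handle, 110 mm from its end. Gripped near x = 0 and tipped 35 to 45 degrees blade-down, the blade stands steep in the bowl, handle clear of the rim.
- spoon_tip (a point): The tip of the spoon's blade, mid-thickness. Pressed here with more than about 8 N the spoon turns in the fingers: let it down while circling rather than pressing it straight onto the beads. A tip circling 26 to 40 mm from the bowl's axis sweeps the beads round.
- drum1: Large drum-shaped glass bead, 24 mm across, 20 mm high, 25 g, standing on end in a tray pocket at the start with 12 mm showing above the tray; may be absent. Origin: its centre; z along its hole.
- drum2: Another large drum bead like drum1 in another pocket, or absent.
- drum3: Another large drum bead like drum1 in another pocket, or absent.
- drum4: Another large drum bead like drum1 in another pocket, or absent.
- drum5: Another large drum bead like drum1 in another pocket, or absent.
- drum6: Another large drum bead like drum1 in another pocket, or absent.
- small1: Small glass bead, 20 mm across, 14 mm high, 12 g, in the bowl from the start; the six stand in a ring, small1 to small6 in order. Origin: its centre; z along its hole.
- small2: Another small bead like small1.
- small3: Another small bead like small1.
- small4: Another small bead like small1.
- small5: Another small bead like small1.
- small6: Another small bead like small1.
- bottle: Bystander: loose green glass bottle, 60 mm across, 190 mm tall, upright, far right.
- marver: Bystander: loose dark marver block 60 x 50 x 12 mm, near the robot on the left.
- tweezers: Bystander: loose steel tweezers 150 mm long, 8 mm high, near the robot on the right.
Not all that is in view belongs to the job. Leave any blue look-alike of the lid alone.

How it is judged:
By the outcome, as a careful person would: the job done as asked, in the order asked, and still so for the second after the job is handed in, with the robot touching nothing.
Of drum1, drum2, drum3, drum4, drum5, drum6 only 3 to 5 are there at a start; the rules pass over those that are not, and their reading is None.
At some moment in a run one of lid, spoon may be knocked a few centimetres aside while the robot is not near it.
It also fails if it takes over 210 s, if anything falls off the work surface, if the arm or the gripper's body presses on something with over 40 N, if the wrist force passes 120 N, or if a joint passes its speed limit or range.

## Working session

There is one attempt and no reset: what is moved stays moved. The work goes in short steps, Python scripts to look and compute and a tool call to move; the robot and the scene stay as the last step left them, time stands still between calls to the robot, and variables do not carry over. Pictures are saved under pics/ and viewed, at most 14 in all, crops included, and the job is handed in when it is done.

Besides the shell and the picture viewer there is one more tool, called after "Request:" as name(argument=value, ...) on one line, values as JSON. jog_arm: Moves the arm, as the interface text tells. Its arguments: {"type":"object","properties":{"rows":{"type":"array"},"newtons":{"type":"number"}},"required":["rows"]}

```bash
mkdir -p pics; ls
cat > h.py <<'E'
import numpy as np,cv2
from cell import manip
def cast(m,uv,z):
    K=np.array(m["K"],float);R=np.array(m["R"]);t=np.array(m["t"])
    uv=np.atleast_2d(np.array(uv,float))
    p=cv2.undistortPoints(uv[:,None],K,np.array([m["k1"],0,0,0.]))[:,0]
    d=np.c_[p,np.ones(len(p))]@R; c=-R.T@t
    return c+d*((np.asarray(z)-c[2])/d[:,2])[:,None]
def cloud(m,dep):
    K=np.array(m["K"],float);R=np.array(m["R"]);t=np.array(m["t"])
    v,u=np.mgrid[:420,:560]
    p=cv2.undistortPoints(np.stack([u,v],-1).reshape(-1,1,2).astype(float),K,np.array([m["k1"],0,0,0.]))[:,0]
    P=np.c_[p,np.ones(len(p))]*dep.reshape(-1,1)
    return ((P-t)@R).reshape(420,560,3)
def snap(n,f=None):
    m=manip.camera_model(n);im,d=manip.camera(n)
    if f: cv2.imwrite(f"pics/{f}.png",im)
    return m,im,d
E
python3 - <<'E'
from h import *
for n in("top","side"):
    m,im,d=snap(n,n+"0");print(n,m)
    np.savez(f"{n}0.npz",im=im,d=d)
print(manip.read_state())
E
```

```text
pics
top {'K': array([[459.78616601,   0.        , 282.33881671],
       [  0.        , 459.78616601, 206.31147223],
       [  0.        ,   0.        ,   1.        ]]), 'k1': -0.05863554525210384, 'R': array([[-0.01387555, -0.99989743,  0.00355058],
       [-0.99281609,  0.01335507, -0.11890272],
       [ 0.1188431 , -0.00517491, -0.99289956]]), 't': array([ -18.01099855,  454.07135978, 1326.71320611])}
side {'K': array([[462.32193618,   0.        , 280.33851338],
       [  0.        , 462.32193618, 203.48363268],
       [  0.        ,   0.        ,   1.        ]]), 'k1': -0.09477218591900846, 'R': array([[-0.98558278, -0.16850365,  0.01526798],
       [-0.12702684,  0.67732519, -0.72463423],
       [ 0.11176213, -0.71612646, -0.68896453]]), 't': array([ 420.60789722,  124.06456582, 1082.30463612])}
{'clock': 0.1, 'joints': array([ 1.22738957e+00,  3.00394872e-01,  1.52151507e+00, -8.40721890e-06,
        1.32070778e+00, -6.65955836e-02]), 'qd': array([-0.00073948, -0.00160679, -0.0025812 ,  0.00025588,  0.00077403,
       -0.00086397]), 'effort': array([ 2.17876482e-04, -5.32649946e+01, -3.53277898e+01,  7.08684535e-02,
        2.35891604e-02, -3.04043715e-05]), 'eef_pos': array([150.2249977 , 528.81821349, 183.85608148]), 'eef_rot': array([-3.14056932e+00, -6.00888216e-05,  2.86478353e+00]), 'wrist_force': array([-0.88842614,  1.03498454,  0.12072978]), 'moment': array([ 0.00712374,  0.02008648, -0.0026652 ]), 'finger_force': 0.0, 'finger_gap': 94.36506097424775}
```

View pics/top0.png

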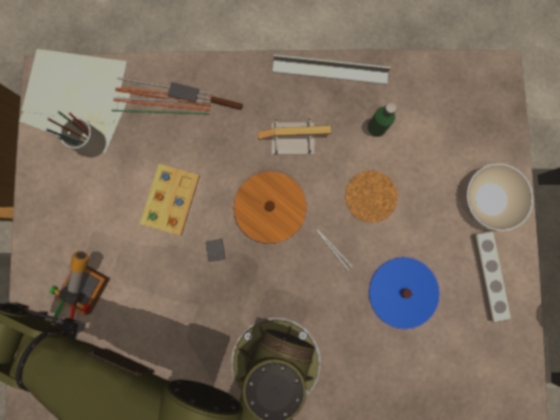

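View pics/side0.png

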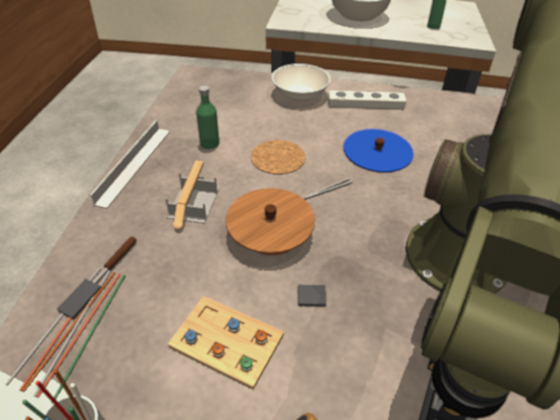

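The top view shows the lid at (270,206), the tray at (169,200) with five drums and one empty pocket at (186,183), the mat at (371,196), the rest at (293,138) and the spoon from (260,134) to (330,129). The blue decoy is at (404,293).

Run:
```python
from h import *
M={n:manip.camera_model(n) for n in("top","side")}
I={n:np.load(n+"0.npz") for n in M}
def blob(mask,c,r):
    k=np.zeros(mask.shape,np.uint8);cv2.circle(k,c,r,255,-1);mask=mask&k
    n,l,s,ce=cv2.connectedComponentsWithStats(mask);i=1+np.argmax(s[1:,4])
    return (l==i).astype(np.uint8),s[i]
def fitc(P):
    A=np.c_[2*P[:,:2],np.ones(len(P))];x=np.linalg.lstsq(A,(P[:,:2]**2).sum(1),rcond=None)[0]
    return x[:2],np.sqrt(x[2]+x[0]**2+x[1]**2)
def hull(b):
    c=max(cv2.findContours(b,0,1)[0],key=cv2.contourArea);return cv2.convexHull(c)[:,0]
seeds=dict(top=dict(lid=(270,206,45),mat=(371,196,32),tray=(169,200,45)),side=dict(lid=(270,220,55),mat=(278,156,35),tray=(226,340,65)))
for n in M:
    hsv=cv2.cvtColor(I[n]["im"],cv2.COLOR_BGR2HSV)
    for k,(u,v,r) in seeds[n].items():
        px=hsv[v-2 if k!="lid" else v+15,u]; 
        b,s=blob(cv2.inRange(hsv,(5,110,60),(30,255,255)),(u,v),r)
        b=cv2.morphologyEx(b,cv2.MORPH_OPEN,np.ones((3,3)))
        z=dict(lid=58,mat=4,tray=14)[k];h=hull(b);P=cast(M[n],h,z)
        if k=="tray":
            rr=cv2.minAreaRect(P[:,:2].astype(np.float32));print(n,k,rr)
        else: print(n,k,px,s,fitc(P))
    # depth-based knob/spoon
    C=cloud(M[n],I[n]["d"])
    u,v,r=seeds[n]["lid"]; m=(C[...,2]>78)&(C[...,2]<100)
    q=np.zeros(m.shape,np.uint8);cv2.circle(q,(u,v),30,1,-1);m&=q>0
    print(n,"knob",m.sum(),np.median(C[m],0) if m.any() else 0)
    print(n,"lidz",C[v+15,u],"tablez",C[270,200])
    hs,ss,vv=cv2.split(hsv)
    box=(slice(105,160),slice(245,345)) if n=="top" else (slice(150,235),slice(160,225))
    w=np.zeros_like(hs);w[box]=255
    b=cv2.inRange(hsv,(8,110,100),(30,255,255))&w;P=C[b>0];P=P[P[:,2]>10]
    c=P.mean(0);U=np.linalg.svd(P[:,:2]-c[:2])[2][0] if 0 else np.linalg.eigh(np.cov(P[:,:2].T))[1][:,1]
    s=(P[:,:2]-c[:2])@U;print(n,"spoon",len(P),c,U,s.min(),s.max())
    for a in np.linspace(s.min(),s.max(),9):
        k=abs(s-a)<8;print(round(a),P[k].mean(0).round(1),end=" ")
    print()
t=I["top"]["im"]
a=cv2.resize(t[150:245,130:210],(480,570),interpolation=3);b=cv2.resize(t[105:165,250:345],(800-480,202),interpolation=3)
o=np.zeros((570,800,3),np.uint8);o[:,:480]=a;o[:202,480:]=b
s=cv2.resize(I["side"]["im"][150:235,150:230],(320,340));o[210:550,480:]=s
cv2.imwrite("pics/c0.png",o)
```

```text
top lid [ 14 185 156] [ 233  171   74   73 4201] (array([449.75737223,  12.53858507]), np.float64(105.3546512139577))
top mat [ 15 157 154] [ 345  170   53   53 2169] (array([ 484.33633185, -291.75894736]), np.float64(79.3554557736825))
top tray ((482.08184814453125, 312.1142578125), (128.60556030273438, 188.95848083496094), 73.54145812988281)
top knob 77 [450.04113956  10.85174376  89.75865592]
top lidz [407.96715567  11.84328754  60.31204578] tablez [270.44457773 221.08039685   6.03947745]
top spoon 570 [673.68880942 -63.7390504   51.94599907] [-0.03775654  0.99928697] -105.51269999007545 110.26376590554847
-106 [ 677.8 -165.    53.3] -79 [ 676.4 -141.8   53.6] -52 [ 674.9 -115.3   53.3] -25 [675.  -88.1  53.8] 2 [673.7 -61.6  54. ] 29 [673.2 -34.4  53.5] 56 [664.6  -8.   83. ] 83 [672.5  19.1  37.3] 110 [672.6  42.7  22. ] 
side lid [ 13 155 198] [ 226  188   89   67 4553] (array([449.93068137,  14.77934114]), np.float64(105.68194571164413))
side mat [ 15 136 195] [ 251  140   54   34 1422] (array([ 484.73875912, -292.08922568]), np.float64(78.37832411528481))
side tray ((478.9342041015625, 305.46490478515625), (110.006103515625, 190.2768096923828), 73.73375701904297)
side knob 120 [448.46750181  16.57105294  89.29372415]
side lidz [439.60410856  68.5354487   60.24377586] tablez [586.9121716  146.3721351   -3.44705022]
side spoon 606 [672.77836329 -41.16562126  49.92865472] [-0.18097873  0.98348701] -124.787191012776 855.5874726274185
-125 [ 678.3 -163.2   54.5] -2 [673.2 -43.6  54.5] 120 [nan nan nan] 243 [nan nan nan] 365 [nan nan nan] 488 [nan nan nan] 610 [nan nan nan] 733 [nan nan nan] 856 [309.3 761.9 829.1] <stdin>:37: RuntimeWarning: Mean of empty slice.
  ret = um.true_divide(
```

View pics/c0.png

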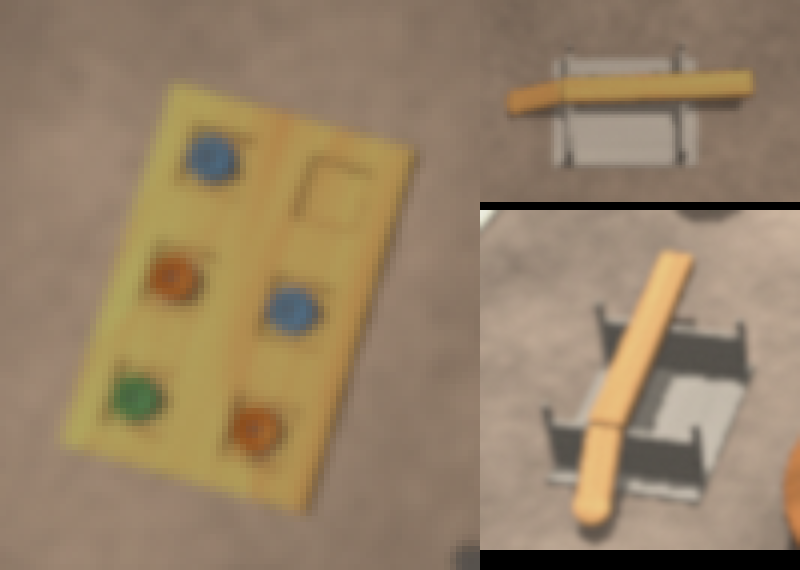

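Tray long axis runs at −16.5°, with drums in every pocket but the far right one. The spoon blade points to +y (left end at (260,134)). First I move to the lid knob.

Request:
jog_arm(rows=[1.5,-2.58,-0.2,0,0,0,0,1.5,-2.58,-0.2,0,0,0,0,1.5,-2.58,-0.2,0,0,0,0,1.5,-2.58,-0.2,0,0,0,0,1.5,-2.58,-0.2,0,0,0,0,1.5,-2.58,-0.2,0,0,0,0,1.5,-2.58,-0.2,0,0,0,0,1.5,-2.58,-0.2,0,0,0,0,1.5,-2.58,-0.2,0,0,0,0,1.5,-2.58,-0.2,0,0,0,0,1.5,-2.58,-0.2,0,0,0,0,1.5,-2.58,-0.2,0,0,0,0,1.5,-2.58,-0.2,0,0,0,0,1.5,-2.58,-0.2,0,0,0,0,1.5,-2.58,-0.2,0,0,0,0,1.5,-2.58,-0.2,0,0,0,0,1.5,-2.58,-0.2,0,0,0,0,1.5,-2.58,-0.2,0,0,0,0,1.5,-2.58,-0.2,0,0,0,0,1.5,-2.58,-0.2,0,0,0,0], newtons=20)

```text
clock: 1.77
eef_pos: [450.7, 11.6, 144.1]
eef_rot: [-3.142, -0.0, 2.865]
wrist_force: [1.0, 0.2, -1.1]
finger_gap: 93.9
finger_force: 0.0
```

Run:
```python
from h import *
m,im,d=snap("wrist","w1");C=cloud(m,d)
print(m["R"].round(2),-(m["R"].T@m["t"]).round(0))
k=(C[...,2]>84)&(C[...,2]<96)&(np.hypot(C[...,0]-450,C[...,1]-12)<60)
print(k.sum(),C[k].mean(0) if k.any() else 0)
```

```text
[[ 0.27  0.96  0.  ]
 [ 0.93 -0.26  0.25]
 [ 0.24 -0.07 -0.97]] [379.  33. 344.]
839 [447.71599237  12.98531804  89.5870127 ]
```

View pics/w1.png

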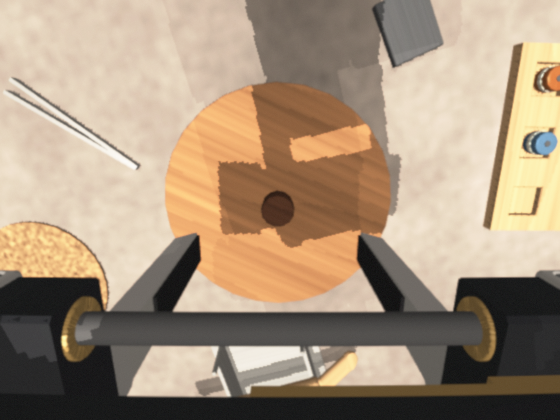

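The wrist view shows the knob at (277,208), centred between the fingers and 1–2 mm off. I'll descend, grip and lift.

Request:
jog_arm(rows=[-0.1,0.1,-1.5,0,0,0,0,0,0,-1.5,0,0,0,0,0,0,-1.5,0,0,0,0,0,0,-1.5,0,0,0,0,0,0,-1.2,0,0,0,0.2,0,0,0,0,0,0,0.5,0,0,0,0,0,0,1,0,0,0,0,0,0,1,0,0,0,0,0,0,1,0,0,0,0,0,0,1,0,0,0,0,0,0,1,0,0,0,0,0,0,1,0,0,0,0,0,0,1,0,0,0,0,0,0,1], newtons=25)

```text
clock: 2.98
eef_pos: [449.3, 14.1, 72.4]
eef_rot: [3.142, 0.0, 2.865]
wrist_force: [-0.2, 0.3, 0.4]
finger_gap: 30.8
finger_force: 0.0
```

Request:
jog_arm(rows=[0,0,0,0,0,0,1,0,0,0,0,0,0,1,0,0,0,0,0,0,1,0,0,0,0,0,0,1,0,0,0.5,0,0,0,1,0,0,1,0,0,0,1,0,0,1.5,0,0,0,1,0,0,1.5,0,0,0,1,0,0,1.5,0,0,0,1])

```text
clock: 3.73
eef_pos: [449.4, 14.1, 134.0]
eef_rot: [3.141, 0.001, 2.865]
wrist_force: [-0.3, 0.1, -0.3]
finger_gap: 0.3
finger_force: 0.0
```

Run:
```python
from h import *
m,im,d=snap("top","t2");C=cloud(m,d)
k=(C[...,2]>70)&(C[...,2]<96)&(np.hypot(C[...,0]-450,C[...,1]-12)<150)
print(k.sum());m,iw,d=snap("wrist");C=cloud(m,d)
k=(C[...,2]>80)&(C[...,2]<96)&(np.hypot(C[...,0]-450,C[...,1]-12)<100)
print(k.sum(),C[k].mean(0) if k.any() else 0)
cv2.imwrite("pics/t2c.png",np.hstack([cv2.resize(im[80:320,130:450],(440,330)),cv2.resize(iw,(360,330))]))
```

```text
0
925 [447.33179772  13.14834315  89.2446081 ]
```

View pics/t2c.png

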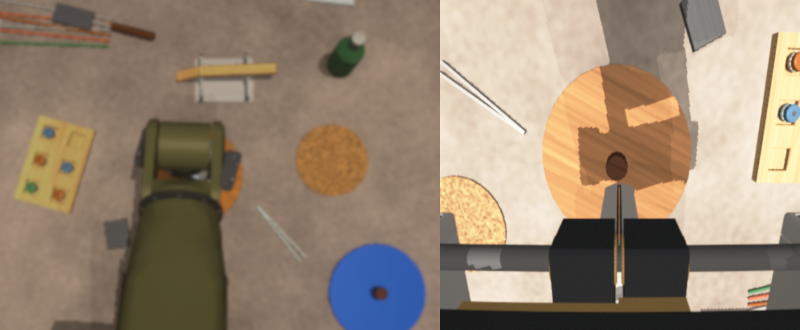

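The lid is unmoved, with the knob still at (617,165) in the wrist half, but the grip came up empty. I'll retry step by step and read the gap before lifting.

Request:
jog_arm(rows=[0,0,0,0,0,0,0,0,0,0,0,0,0,0,0,0,0,0,0,0,0,0,0,0,0,0,0,0,0,0,0,0,0,0,0,0,0,0,0,0,0,0,0,0,0,0,0,0,0,0,0,0,0,0,0,-1.6,0,0,0,0,0,0,-1.6,0,0,0,0,0,0,-1.6,0,0,0,0,0,0,-1.5,0,0,0,0,0,0,0,0,0,0,1,0,0,0,0,0,0,1,0,0,0,0,0,0,1,0,0,0,0,0,0,1,0,0,0,0,0,0,1,0,0,0,0,0,0,1,0,0,0,0,0,0,1,0,0,0,0,0,0,1], newtons=25)

```text
invalid input
```

Request:
jog_arm(rows=[0,0,0,0,0,0,1,0,0,0,0,0,0,1,0,0,0,0,0,0,1,0,0,0,0,0,0,1])

```text
clock: 4.17
eef_pos: [449.0, 14.1, 131.7]
eef_rot: [-3.141, -0.001, 2.865]
wrist_force: [0.9, 0.4, 0.4]
finger_gap: 0.4
finger_force: 0.0
```

Request:
jog_arm(rows=[0,0,0,0,0,0,0,0,0,0,0,0,0,0,0,0,0,0,0,0,0,0,0,0,0,0,0,0,0,0,0,0,0,0,0,0,0,0,0,0,0,0,0,0,0,0,0,0,0,0,0,0,0,0,0,0,0,0,0,0,0,0,0,0,0,0,0,0,0,0])

```text
clock: 5.0
eef_pos: [449.3, 14.1, 132.3]
eef_rot: [-3.142, 0.0, 2.865]
wrist_force: [-0.8, 0.0, -0.4]
finger_gap: 63.7
finger_force: 0.0
```

Request:
jog_arm(rows=[0,0,-1.6,0,0,0,0,0,0,-1.6,0,0,0,0,0,0,-1.6,0,0,0,0,0,0,-1.3,0,0,0,0,0,0,0,0,0,0,0,0,0,0,0,0,0,0.6,0,0,0,0,0,0,0.6,0,0,0,0,0,0,0.6,0,0,0,0,0,0,0.6,0,0,0,0,0,0,0.6,0,0,0,0,0,0,0.6])

```text
clock: 5.92
eef_pos: [449.5, 14.1, 71.7]
eef_rot: [3.141, 0.001, 2.865]
wrist_force: [-0.5, -0.2, -0.0]
finger_gap: 57.6
finger_force: 0.0
```

Request:
jog_arm(rows=[0,0,0,0,0,0,0.8,0,0,0,0,0,0,0.8,0,0,0,0,0,0,0.8], newtons=15)

```text
clock: 6.17
eef_pos: [449.3, 14.1, 71.4]
eef_rot: [3.142, -0.0, 2.865]
wrist_force: [0.0, -0.8, 1.0]
finger_gap: 37.6
finger_force: 0.0
```

Request:
jog_arm(rows=[0,0,0,0,0,0,0.8,0,0,0,0,0,0,0.8,0,0,0,0,0,0,0.8], newtons=15)

```text
clock: 6.42
eef_pos: [449.3, 14.0, 71.3]
eef_rot: [-3.142, -0.0, 2.865]
wrist_force: [0.5, -0.3, -0.2]
finger_gap: 19.5
finger_force: 0.0
```

Run:
```python
from h import *
m,iw,d=snap("wrist");C=cloud(m,d)
k=(C[...,2]>84)&(C[...,2]<96)&(np.hypot(C[...,0]-450,C[...,1]-12)<100)
print(k.sum(),C[k].mean(0),C[k].min(0),C[k].max(0))
ms,s,d=snap("side")
cv2.imwrite("pics/t3c.png",np.hstack([cv2.resize(s[150:270,200:340],(420,360)),cv2.resize(iw,(380,285)).__class__(0) if 0 else cv2.resize(iw,(380,360))]))
```

```text
1346 [447.5440214   14.95463844  89.75214052] [434.81410446   2.6535286   84.00382895] [462.12468082  33.07252357  95.91014965]
```

View pics/t3c.png

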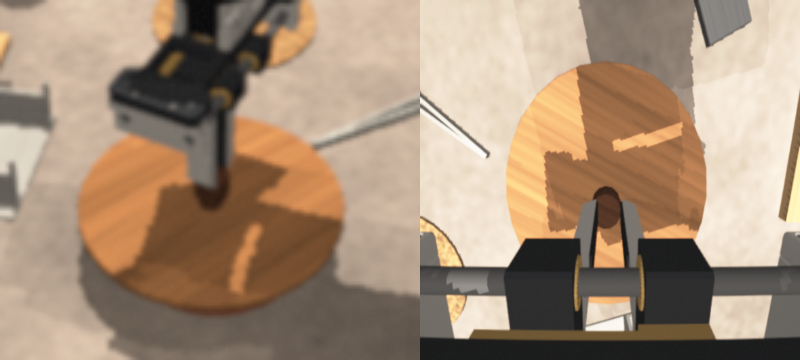

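Run:
```python
from h import *
st=manip.read_state();print(st["eef_pos"],st["finger_gap"],st["finger_force"],st["joints"].round(3))
for n in("wrist","side"):
    m,im,d=snap(n);C=cloud(m,d);b=im.astype(int)
    near=np.hypot(C[...,0]-450,C[...,1]-13)<60
    red=(b[...,2]-b[...,0]>25)
    for lo,hi in((62,70),(70,80),(80,86),(86,92),(92,100),(100,110)):
        k=near&(C[...,2]>lo)&(C[...,2]<hi)
        for nm,q in(("brown",k&red),("grey",k&~red)):
            if q.sum()>8: print(n,lo,nm,q.sum(),np.percentile(C[q],[3,50,97],0)[:,:2].round(0).tolist())
```

```text
[449.27614882  14.04983432  71.3053708 ] 19.382124294287273 0.0 [-0.05   0.216  1.916 -0.     1.01  -1.344]
wrist 70 brown 146 [[435.0, 4.0], [437.0, 18.0], [447.0, 26.0]]
wrist 80 brown 113 [[435.0, 4.0], [437.0, 17.0], [444.0, 26.0]]
wrist 86 brown 1211 [[436.0, 6.0], [448.0, 15.0], [460.0, 24.0]]
wrist 92 brown 20 [[435.0, 2.0], [443.0, 29.0], [449.0, 36.0]]
wrist 92 grey 107 [[435.0, 2.0], [442.0, 8.0], [447.0, 34.0]]
wrist 100 brown 28 [[433.0, -2.0], [446.0, 23.0], [458.0, 39.0]]
wrist 100 grey 303 [[434.0, -1.0], [443.0, 8.0], [450.0, 37.0]]
side 62 brown 24 [[413.0, -30.0], [447.0, 23.0], [502.0, 56.0]]
side 70 brown 28 [[437.0, 10.0], [446.0, 23.0], [460.0, 26.0]]
side 80 brown 26 [[436.0, 10.0], [447.0, 23.0], [460.0, 26.0]]
side 86 brown 23 [[437.0, 4.0], [441.0, 16.0], [446.0, 26.0]]
side 86 grey 9 [[444.0, 4.0], [448.0, 22.0], [458.0, 26.0]]
side 92 grey 10 [[440.0, 4.0], [444.0, 5.0], [447.0, 31.0]]
side 100 grey 35 [[438.0, 4.0], [446.0, 28.0], [460.0, 37.0]]
```

Request:
jog_arm(rows=[0,0,0,0,0,0,0.3,0,0,0,0,0,0,0.3,0,0,0,0,0,0,0.3,0,0,0,0,0,0,0.3,0,0,0,0,0,0,0.3,0,0,0,0,0,0,0.3,0,0,0,0,0,0,0.3,0,0,0,0,0,0,0.3,0,0,0,0,0,0,0.3])

```text
clock: 7.37
eef_pos: [449.3, 14.1, 71.4]
eef_rot: [-3.142, 0.0, 2.865]
wrist_force: [0.2, 0.1, 0.5]
finger_gap: 65.5
finger_force: 0.0
```

Run:
```python
from h import *
print(manip.read_state()["eef_pos"],manip.read_state()["finger_gap"])
for n in("wrist","side"):
    m,im,d=snap(n);C=cloud(m,d);b=im.astype(int)
    near=(np.hypot(C[...,0]-450,C[...,1]-13)<75)&(np.hypot(C[...,0]-450,C[...,1]-13)>18)&(C[...,2]>63)&(C[...,2]<140)
    P=C[near];o=P[np.argsort(P[:,2])];print(n,len(P));print(o[::max(1,len(o)//25)].round(0).tolist())
cv2.imwrite("pics/s4.png",cv2.resize(im[120:270,180:360],(720,600),interpolation=3) if n=="side" else im)
```

```text
[449.29722517  14.05753827  71.35207632] 65.54691946351353
wrist 2799
[[433.0, -14.0, 92.0], [443.0, -17.0, 96.0], [464.0, 46.0, 99.0], [428.0, -23.0, 102.0], [430.0, -15.0, 104.0], [450.0, 49.0, 107.0], [429.0, -20.0, 109.0], [451.0, 59.0, 111.0], [453.0, 49.0, 113.0], [427.0, -23.0, 115.0], [429.0, -19.0, 117.0], [428.0, -24.0, 119.0], [435.0, -15.0, 121.0], [451.0, 51.0, 122.0], [450.0, 53.0, 124.0], [452.0, 61.0, 126.0], [432.0, -14.0, 127.0], [464.0, 46.0, 129.0], [427.0, -25.0, 130.0], [460.0, 46.0, 132.0], [439.0, -16.0, 133.0], [431.0, -15.0, 135.0], [455.0, 48.0, 136.0], [451.0, 60.0, 137.0], [442.0, -17.0, 138.0], [450.0, 55.0, 140.0]]
side 232
[[434.0, -18.0, 92.0], [437.0, -16.0, 97.0], [432.0, -18.0, 100.0], [434.0, -14.0, 102.0], [460.0, 58.0, 104.0], [429.0, -26.0, 105.0], [451.0, 53.0, 107.0], [459.0, 60.0, 108.0], [451.0, 53.0, 110.0], [467.0, 55.0, 111.0], [464.0, 56.0, 114.0], [442.0, -17.0, 115.0], [451.0, 56.0, 116.0], [464.0, 58.0, 118.0], [454.0, 61.0, 120.0], [457.0, 61.0, 122.0], [471.0, 55.0, 123.0], [464.0, 58.0, 124.0], [437.0, -18.0, 127.0], [439.0, -16.0, 128.0], [437.0, -17.0, 130.0], [429.0, -24.0, 132.0], [466.0, 58.0, 133.0], [431.0, -19.0, 136.0], [433.0, -17.0, 137.0], [431.0, -19.0, 139.0]]
```

View pics/s4.png

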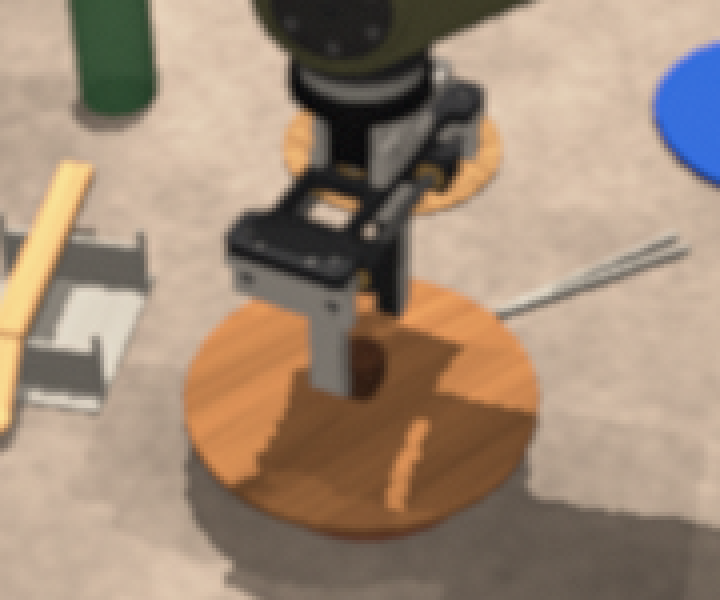

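The side view shows fingertips at about z 92, roughly 28 mm higher than the reported TCP implies (tip ≈ TCP z + 20.5). So the fingers closed above the knob; I go 26 mm lower.

Request:
jog_arm(rows=[0,0,-0.8,0,0,0,0.5,0,0,-0.8,0,0,0,0.5,0,0,-0.7,0,0,0,0.5,0,0,-0.3,0,0,0,0.6,0,0,0,0,0,0,0.8,0,0,0,0,0,0,0.8,0,0,0,0,0,0,0.8,0,0,0,0,0,0,0.8,0,0,0,0,0,0,0.8], newtons=25)

```text
clock: 8.22
eef_pos: [449.4, 14.1, 45.5]
eef_rot: [3.142, 0.0, 2.865]
wrist_force: [-0.1, -0.4, -1.4]
finger_gap: 27.5
finger_force: 25.0
```

Request:
jog_arm(rows=[0,0,0.8,0,0,0,0.8,0,0,1.2,0,0,0,0.8,0,0,1.2,0,0,0,0.8,0,0,0.8,0,0,0,0.8,0,0,0,0,0,0,0.8])

```text
clock: 8.63
eef_pos: [450.2, 14.0, 87.2]
eef_rot: [3.141, 0.003, 2.865]
wrist_force: [0.5, -0.8, -2.0]
finger_gap: 27.6
finger_force: 25.0
```

Request:
jog_arm(rows=[0.2,-1.5,0,0,0,0,0.8,0.3,-2.8,0,0,0,0,0.8,0.3,-2.8,0,0,0,0,0.8,0.3,-2.8,0,0,0,0,0.8,0.3,-2.8,0,0,0,0,0.8,0.3,-2.8,0,0,0,0,0.8,0.3,-2.8,0,0,0,0,0.8,0.3,-2.8,0,0,0,0,0.8,0.3,-2.8,0,0,0,0,0.8,0.3,-2.8,0,0,0,0,0.8,0.3,-2.8,0,0,0,0,0.8,0.3,-1.1,0,0,0,0,0.8,0,0,0,0,0,0,0.8,0,0,0,0,0,0,0.8])

```text
clock: 9.8
eef_pos: [484.0, -291.4, 84.7]
eef_rot: [3.141, -0.001, 2.864]
wrist_force: [0.2, 0.5, -2.1]
finger_gap: 27.2
finger_force: 25.0
```

```bash
cat > bowl.py <<'E'
from h import *
import sys
def fitc(P):
    A=np.c_[2*P[:,:2],np.ones(len(P))];x=np.linalg.lstsq(A,(P[:,:2]**2).sum(1),rcond=None)[0]
    return x[:2].round(1),np.sqrt(x[2]+x[0]**2+x[1]**2).round(1)
def bowl(tag):
    o=[]
    for n,(u,v) in dict(top=(270,206),side=(270,222)).items():
        m,im,d=snap(n);C=cloud(m,d)
        near=(np.hypot(C[...,0]-450,C[...,1]-13)<125)&(C[...,2]>44)&(C[...,2]<56)
        print(n,"rim",near.sum(),fitc(C[near]))
        o.append(cv2.resize(im[v-50:v+50,u-50:u+50],(400,400),interpolation=3))
    cv2.imwrite(f"pics/{tag}.png",np.hstack(o))
if __name__=="__main__": bowl(sys.argv[1])
E
python3 bowl.py b1
```

```text
top rim 581 (array([445.4,  13.9]), np.float64(91.5))
side rim 748 (array([445.7,  15.4]), np.float64(91.9))
```

View pics/b1.png

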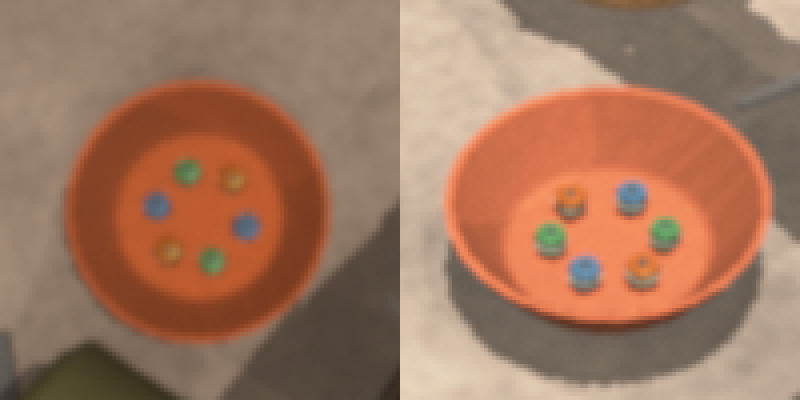

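Bowl view: beads stand on a ring around (200,216) in the left crop, with clear gaps outside it. I'll lay the lid on the mat.

Request:
jog_arm(rows=[0,0,-1.5,0,0,0,0.8,0,0,-1.5,0,0,0,0.8,0,0,-1.5,0,0,0,0.8,0,0,-1.5,0,0,0,0.8,0,0,-1.2,0,0,0,0.8,0,0,-0.5,0,0,0,0.8,0,0,-0.3,0,0,0,0.8,0,0,-0.3,0,0,0,0.8,0,0,-0.2,0,0,0,0.8,0,0,0,0,0,0,0.8])

```text
clock: 10.73
eef_pos: [484.4, -292.0, 0.5]
eef_rot: [-3.141, 0.0, 2.865]
wrist_force: [0.4, 0.0, -0.6]
finger_gap: 27.5
finger_force: 25.0
```

```bash
cat > beads.py <<'E'
from h import *
def fitc(P):
    A=np.c_[2*P[:,:2],np.ones(len(P))];x=np.linalg.lstsq(A,(P[:,:2]**2).sum(1),rcond=None)[0]
    return x[:2].round(1),np.sqrt(x[2]+x[0]**2+x[1]**2).round(1)
def run(z_small=21):
    out={}
    for n,(u,v) in dict(top=(270,208),side=(270,222)).items():
        m,im,d=snap(n);hsv=cv2.cvtColor(im,cv2.COLOR_BGR2HSV)
        w=np.zeros(hsv.shape[:2],np.uint8);cv2.circle(w,(u,v),58,255,-1)
        t=cv2.inRange(hsv,(0,130,60),(16,255,255))&w
        c=max(cv2.findContours(cv2.morphologyEx(t,cv2.MORPH_OPEN,np.ones((3,3))),0,1)[0],key=cv2.contourArea)
        P=cast(m,cv2.convexHull(c)[:,0],50)
        if n=="top":
            print("bowl",fitc(P))
        for nm,lo,hi in(("green",(40,60,40),(85,255,255)),("blue",(95,60,60),(125,255,255))):
            b=cv2.inRange(hsv,lo,hi)&w
            nn,l,s,ce=cv2.connectedComponentsWithStats(b)
            for i in range(1,nn):
                if s[i,4]>=8: print(n,nm,s[i,4],ce[i].round(1),cast(m,ce[i],z_small)[0].round(0))
    return
if __name__=="__main__": run()
E
python3 beads.py
python3 - <<'E'
from h import *
# drums
for n,(u,v) in dict(top=(169,200),side=(226,340)).items():
    m,im,d=snap(n);hsv=cv2.cvtColor(im,cv2.COLOR_BGR2HSV)
    w=np.zeros(hsv.shape[:2],np.uint8);cv2.circle(w,(u,v),50 if n=="top" else 60,255,-1)
    for nm,lo,hi in(("green",(40,60,40),(85,255,255)),("blue",(95,60,60),(125,255,255)),("red",(0,150,60),(15,255,255))):
        b=cv2.inRange(hsv,lo,hi)&w
        nn,l,s,ce=cv2.connectedComponentsWithStats(b)
        for i in range(1,nn):
            if s[i,4]>=15: print(n,nm,s[i,4],ce[i].round(1),cast(m,ce[i],24)[0].round(0))
a=np.radians(-16.5);U=np.array([np.cos(a),np.sin(a)]);V=np.array([-U[1],U[0]])
for x in(-62,0,62):
    for y in(-31,31): print(x,y,(np.array([482,312])+x*U+y*V).round(0))
E
```

```text
bowl (array([446.4,  14.6]), np.float64(95.5))
top green 16 [266.5 198.5] [478.  22.  21.]
top green 14 [272.5 220.7] [412.   5.  21.]
top blue 9 [259. 207.] [453.  45.  21.]
top blue 8 [281. 212.] [438. -20.  21.]
side green 26 [285.7 229.1] [413.   7.  21.]
side green 28 [257.4 230.8] [478.  25.  21.]
side blue 21 [277.6 220.3] [437. -18.  21.]
side blue 25 [265.6 239.1] [454.  48.  21.]
top green 35 [152.  215.8] [431. 361.  24.]
top blue 22 [165.1 176.1] [550. 324.  24.]
top blue 24 [178.3 201.1] [474. 284.  24.]
top red 43 [158.4 196. ] [490. 343.  24.]
top red 47 [172.1 221.1] [415. 301.  24.]
side green 101 [245.9 362.3] [431. 362.  24.]
side blue 74 [233.4 323.7] [473. 285.  24.]
side blue 80 [190.2 335.4] [550. 326.  24.]
side red 88 [260.7 335.2] [415. 301.  24.]
side red 92 [217.4 348.1] [491. 343.  24.]
-62 -31 [414. 300.]
-62 31 [431. 359.]
0 -31 [473. 282.]
0 31 [491. 342.]
62 -31 [533. 265.]
62 31 [550. 324.]
```

Lid is down, drum and bead positions agree in both views. Release the lid and go to the first drum (415,301).

Request:
jog_arm(rows=[0,0,-0.05,0,0,0,0.6,0,0,0,0,0,0,0.5,0,0,0,0,0,0,0.5,0,0,0,0,0,0,0.5,0,0,0,0,0,0,0.5,0,0,1,0,0,0,0.5,0,0,1.5,0,0,0,0.5,0,0,2,0,0,0,0.5,0,0,2,0,0,0,0.5,0,0,2,0,0,0,0.5], newtons=15)

```text
clock: 11.77
eef_pos: [484.3, -291.9, 86.6]
eef_rot: [-3.141, 0.0, 2.865]
wrist_force: [0.5, 0.3, -0.5]
finger_gap: 47.1
finger_force: 0.0
```

Request:
jog_arm(rows=[-0.35,2.96,0,0,0,0,0.5,-0.35,2.96,0,0,0,0,0.5,-0.35,2.96,0,0,0,0,0.5,-0.35,2.96,0,0,0,0,0.5,-0.35,2.96,0,0,0,0,0.5,-0.35,2.96,0,0,0,0,0.5,-0.35,2.96,0,0,0,0,0.5,-0.35,2.96,0,0,0,0,0.5,-0.35,2.96,0,0,0,0,0.5,-0.35,2.96,0,0,0,0,0.5,-0.35,2.96,0,0,0,0,0.5,-0.35,2.96,0,0,0,0,0.5,-0.35,2.96,0,0,0,0,0.5,-0.35,2.96,0,0,0,0,0.5,-0.35,2.96,0,0,0,0,0.5,-0.35,2.96,0,0,0,0,0.5,-0.35,2.96,0,0,0,0,0.5,-0.35,2.96,0,0,0,0,0.5,-0.35,2.96,0,0,0,0,0.5,-0.3,3,0,0,0,0,0.5])

```text
clock: 13.43
eef_pos: [414.4, 302.0, 85.7]
eef_rot: [3.141, 0.001, 2.865]
wrist_force: [0.2, -0.6, -0.0]
finger_gap: 47.2
finger_force: 0.0
```

Request:
jog_arm(rows=[0,0,-1,0,0,0,0.5,0,0,-1.5,0,0,0,0.5,0,0,-1.5,0,0,0,0.5,0,0,-1.5,0,0,0,0.5,0,0,0,0,0,0,0.5])

```text
clock: 13.85
eef_pos: [413.7, 299.5, 27.9]
eef_rot: [-3.139, -0.002, 2.865]
wrist_force: [-0.6, 0.3, -0.3]
finger_gap: 46.8
finger_force: 0.0
```

Request:
jog_arm(rows=[0,0,-1,0,0,0,0.5,0,0,-1,0,0,0,0.5,0,0,-0.8,0,0,0,0.5,0,0,-0.4,0,0,0,0.5,0,0,0,0,0,0,0.5,0,0,0,0,0,0,0.5])

```text
clock: 14.35
eef_pos: [414.9, 300.5, -2.1]
eef_rot: [-3.141, -0.0, 2.865]
wrist_force: [-0.3, -1.0, 0.2]
finger_gap: 47.2
finger_force: 0.0
```

Request:
jog_arm(rows=[0,0,-0.2,0,0,0,0.8,0,0,0,0,0,0,0.8,0,0,0,0,0,0,0.8,0,0,0,0,0,0,0.8,0,0,0,0,0,0,0.8,0,0,0,0,0,0,0.8])

```text
clock: 14.85
eef_pos: [414.9, 300.5, -4.0]
eef_rot: [3.141, 0.0, 2.865]
wrist_force: [0.1, 0.1, 1.6]
finger_gap: 23.6
finger_force: 15.0
```

Request:
jog_arm(rows=[0,0,0.3,0,0,0,0.8,0,0,0.8,0,0,0,0.8,0,0,1.2,0,0,0,0.8,0,0,1.5,0,0,0,0.8,0,0,1.5,0,0,0,0.8,0,0,1.2,0,0,0,0.8,0,0,0,0,0,0,0.8,0,0,0,0,0,0,0.8])

```text
clock: 15.52
eef_pos: [415.1, 300.6, 61.4]
eef_rot: [3.141, 0.001, 2.865]
wrist_force: [-0.2, 0.1, -0.9]
finger_gap: 23.4
finger_force: 15.0
```

Request:
jog_arm(rows=[-0.1,-1.4,0,0,0,0,0.8,-0.16,-2.8,0,0,0,0,0.8,-0.16,-2.8,0,0,0,0,0.8,-0.16,-2.8,0,0,0,0,0.8,-0.16,-2.8,0,0,0,0,0.8,-0.16,-2.8,0,0,0,0,0.8,-0.16,-2.8,0,0,0,0,0.8,-0.16,-2.8,0,0,0,0,0.8,-0.16,-2.8,0,0,0,0,0.8,-0.16,-2.4,0,0,0,0,0.8,0,-1.16,0,0,0,0,0.8,0,0,-1.2,0,0,0,0.8,0,0,-1.2,0,0,0,0.8,0,0,-1.2,0,0,0,0.8,0,0,-1,0,0,0,0.8,0,0,-0.8,0,0,0,0.8,0,0,-0.5,0,0,0,0.8,0,0,0,0,0,0,0.8])

```text
clock: 17.02
eef_pos: [398.5, 26.6, 0.8]
eef_rot: [-3.141, -0.002, 2.865]
wrist_force: [0.3, 0.2, -0.1]
finger_gap: 23.3
finger_force: 15.0
```

Request:
jog_arm(rows=[0,0,-0.25,0,0,0,0.8,0,0,0,0,0,0,0.8,0,0,0,0,0,0,0.66,0,0,0,0,0,0,0.66,0,0,0,0,0,0,0.66])

```text
clock: 17.43
eef_pos: [399.7, 26.9, -0.3]
eef_rot: [3.141, 0.001, 2.865]
wrist_force: [-0.1, -0.2, 1.9]
finger_gap: 31.8
finger_force: 1.3
```

Request:
jog_arm(rows=[0,0,0.5,0,0,0,0.66,0,0,1,0,0,0,0.66,0,0,1.5,0,0,0,0.6,0,0,1.5,0,0,0,0.5,0,0,1.5,0,0,0,0.5,0.1,1.4,0,0,0,0,0.5,0.3,3,0,0,0,0,0.5,0.3,3,0,0,0,0,0.5,0.3,3,0,0,0,0,0.5,0.3,3,0,0,0,0,0.5,0.3,3,0,0,0,0,0.5,0.3,3,0,0,0,0,0.5,0.3,3,0,0,0,0,0.5,0.3,3,0,0,0,0,0.5,0.3,3,0,0,0,0,0.5,0.3,3,0,0,0,0,0.5,0.03,2,0,0,0,0,0.5,0,0,0,0,0,0,0.5,0,0,0,0,0,0,0.5])

```text
clock: 19.02
eef_pos: [430.3, 361.3, 59.2]
eef_rot: [-3.141, -0.0, 2.866]
wrist_force: [0.1, 0.8, -0.7]
finger_gap: 46.9
finger_force: 0.0
```

```bash
python3 beads.py
python3 - <<'E'
from h import *
m,im,d=snap("top");m,i2,d=snap("side")
cv2.imwrite("pics/b2.png",np.hstack([cv2.resize(im[158:258,220:320],(400,400),interpolation=3),cv2.resize(i2[172:272,220:320],(400,400),interpolation=3)]))
E
```

```text
bowl (array([446.1,  14.8]), np.float64(95.7))
top green 15 [266.6 198.6] [478.  22.  21.]
top green 16 [273.  220.5] [413.   4.  21.]
top blue 9 [259. 207.] [453.  45.  21.]
side green 14 [258.6 230.6] [476.  24.  21.]
side blue 21 [277.6 220.3] [437. -18.  21.]
```

View pics/b2.png

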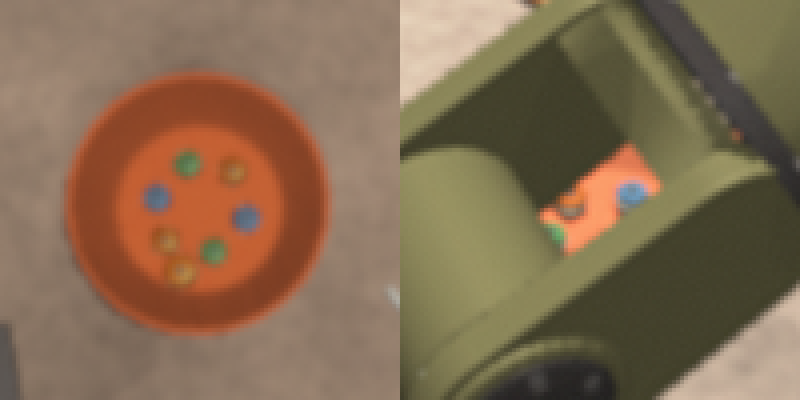

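The first drum sits at (182,272) in the crop, ring undisturbed. Next drum (431,361).

Request:
jog_arm(rows=[0.05,0,-1.3,0,0,0,0.5,0,0,-1.3,0,0,0,0.5,0,0,-1.3,0,0,0,0.5,0,0,-1.2,0,0,0,0.5,0,0,-0.8,0,0,0,0.5,0,0,-0.4,0,0,0,0.5,0,0,0,0,0,0,0.5,0,0,0,0,0,0,0.8,0,0,0,0,0,0,0.8,0,0,0,0,0,0,0.8,0,0,0,0,0,0,0.8,0,0,0,0,0,0,0.8])

```text
clock: 20.22
eef_pos: [431.4, 361.0, -3.2]
eef_rot: [3.141, 0.0, 2.865]
wrist_force: [-0.1, -0.4, 2.7]
finger_gap: 23.3
finger_force: 15.0
```

Request:
jog_arm(rows=[0,0,0.3,0,0,0,0.8,0,0,0.8,0,0,0,0.8,0,0,1.2,0,0,0,0.8,0,0,1.5,0,0,0,0.8,0,0,1.5,0,0,0,0.8,0,0,1.2,0,0,0,0.8,0.2,-1.4,0,0,0,0,0.8,0.5,-3,0,0,0,0,0.8,0.5,-3,0,0,0,0,0.8,0.5,-3,0,0,0,0,0.8,0.5,-3,0,0,0,0,0.8,0.5,-3,0,0,0,0,0.8,0.5,-3,0,0,0,0,0.8,0.5,-3,0,0,0,0,0.8,0.5,-3,0,0,0,0,0.8,0.5,-3,0,0,0,0,0.8,0.5,-3,0,0,0,0,0.8,0.5,-3,0,0,0,0,0.8,0.4,-1.5,0,0,0,0,0.8,0,0,0,0,0,0,0.8])

```text
clock: 21.88
eef_pos: [492.1, -1.3, 61.2]
eef_rot: [-3.141, 0.0, 2.862]
wrist_force: [0.1, 0.3, -0.7]
finger_gap: 23.1
finger_force: 15.0
```

Request:
jog_arm(rows=[0,0,-1,0,0,0,0.8,0,0,-1.2,0,0,0,0.8,0,0,-1.2,0,0,0,0.8,0,0,-1.2,0,0,0,0.8,0,0,-0.8,0,0,0,0.8,0,0,-0.4,0,0,0,0.8,0,0,-0.4,0,0,0,0.8,0,0,0,0,0,0,0.8,0,0,0,0,0,0,0.66,0,0,0,0,0,0,0.66,0,0,0,0,0,0,0.66])

```text
clock: 22.8
eef_pos: [492.6, 2.1, -0.2]
eef_rot: [3.141, 0.001, 2.865]
wrist_force: [1.0, 1.8, 4.3]
finger_gap: 31.7
finger_force: 2.5
```

Request:
jog_arm(rows=[0,0,0.5,0,0,0,0.66,0,0,1,0,0,0,0.66,0,0,1.5,0,0,0,0.6,0,0,1.5,0,0,-0.1,0.5,0,0,1.5,0,0,-0.1,0.5,-0.1,1.7,0,0,0,-0.1,0.5,-0.2,3,0,0,0,-0.1,0.5,-0.2,3,0,0,0,-0.1,0.5,-0.2,3,0,0,0,-0.1,0.5,-0.2,3,0,0,0,-0.1,0.5,-0.2,3,0,0,0,-0.1,0.5,-0.2,3,0,0,0,-0.1,0.5,-0.2,3,0,0,0,-0.1,0.5,-0.2,3,0,0,0,-0.03,0.5,-0.14,2.55,0,0,0,0,0.5,0,0,0,0,0,0,0.5,0,0,0,0,0,0,0.5])

```text
clock: 24.22
eef_pos: [473.4, 285.1, 59.7]
eef_rot: [-3.142, 0.0, 1.837]
wrist_force: [0.0, -0.3, 0.5]
finger_gap: 47.0
finger_force: 0.0
```

Request:
jog_arm(rows=[0,0,-1.3,0,0,0,0.5,0,0,-1.3,0,0,0,0.5,0,0,-1.3,0,0,0,0.5,0,0,-1.2,0,0,0,0.5,0,0,-0.8,0,0,0,0.5,0,0,-0.4,0,0,0,0.5,0,0,0,0,0,0,0.5,0,0,0,0,0,0,0.8,0,0,0,0,0,0,0.8,0,0,0,0,0,0,0.8,0,0,0,0,0,0,0.8,0,0,0,0,0,0,0.8])

```text
clock: 25.22
eef_pos: [474.0, 284.5, -3.2]
eef_rot: [3.141, -0.0, 1.835]
wrist_force: [0.2, -0.3, 2.0]
finger_gap: 23.5
finger_force: 15.0
```

Request:
jog_arm(rows=[0,0,0.3,0,0,0,0.8,0,0,0.8,0,0,0,0.8,0,0,1.2,0,0,0,0.8,0,0,1.5,0,0,0,0.8,0,0,1.5,0,0,0,0.8,0,0,1.2,0,0,0,0.8,-0.3,-1.4,0,0,0,0,0.8,-0.5,-3,0,0,0,0,0.8,-0.5,-3,0,0,0,0,0.8,-0.5,-3,0,0,0,0,0.8,-0.5,-3,0,0,0,0,0.8,-0.5,-3,0,0,0,0,0.8,-0.5,-3,0,0,0,0,0.8,-0.5,-2,0,0,0,0,0.8,-0.2,-1,0,0,0,0,0.8,0,0,0,0,0,0,0.8])

```text
clock: 26.55
eef_pos: [433.9, 59.2, 62.1]
eef_rot: [3.141, 0.0, 1.833]
wrist_force: [-0.5, 0.3, -0.2]
finger_gap: 23.1
finger_force: 15.0
```

Request:
jog_arm(rows=[0,0,-1,0,0,0,0.8,0,0,-1.2,0,0,0,0.8,0,0,-1.2,0,0,0,0.8,0,0,-1.2,0,0,0,0.8,0,0,-0.8,0,0,0,0.8,0,0,-0.4,0,0,0,0.8,0,0,-0.4,0,0,0,0.8,0,0,0,0,0,0,0.8,0,0,0,0,0,0,0.66,0,0,0,0,0,0,0.66,0,0,0,0,0,0,0.66])

```text
clock: 27.47
eef_pos: [434.1, 60.4, -0.2]
eef_rot: [3.141, 0.0, 1.835]
wrist_force: [0.2, -0.1, -0.1]
finger_gap: 31.6
finger_force: 0.0
```

Request:
jog_arm(rows=[0,0,0.5,0,0,0,0.66,0,0,1,0,0,0,0.66,0,0,1.5,0,0,0,0.6,0,0,1.5,0,0,0,0.5,0,0,1.5,0,0,0,0.5,0.4,1.7,0,0,0,0,0.5,0.6,3,0,0,0,0,0.5,0.6,3,0,0,0,0,0.5,0.6,3,0,0,0,0,0.5,0.6,3,0,0,0,0,0.5,0.6,3,0,0,0,0,0.5,0.6,3,0,0,0,0,0.5,0.6,3,0,0,0,0,0.5,0.6,3,0,0,0,0,0.5,0.5,2.55,0,0,0,0,0.5,0,0,0,0,0,0,0.5,0,0,0,0,0,0,0.5])

```text
clock: 28.88
eef_pos: [490.6, 343.6, 60.0]
eef_rot: [3.141, -0.0, 1.836]
wrist_force: [-0.6, 0.3, -0.6]
finger_gap: 46.8
finger_force: 0.0
```

Request:
jog_arm(rows=[0,0,-1.3,0,0,0,0.5,0,0,-1.3,0,0,0,0.5,0,0,-1.3,0,0,0,0.5,0,0,-1.2,0,0,0,0.5,0,0,-0.8,0,0,0,0.5,0,0,-0.4,0,0,0,0.5,0,0,0,0,0,0,0.5,0,0,0,0,0,0,0.8,0,0,0,0,0,0,0.8,0,0,0,0,0,0,0.8,0,0,0,0,0,0,0.8,0,0,0,0,0,0,0.8])

```text
clock: 29.88
eef_pos: [491.0, 343.0, -3.1]
eef_rot: [3.141, -0.0, 1.835]
wrist_force: [-1.0, 0.5, 3.2]
finger_gap: 23.4
finger_force: 15.0
```

Request:
jog_arm(rows=[0,0,0.3,0,0,0,0.8,0,0,0.8,0,0,0,0.8,0,0,1.2,0,0,0,0.8,0,0,1.5,0,0,0,0.8,0,0,1.5,0,0,0,0.8,0,0,1.2,0,0,0,0.8,-0.1,-1.5,0,0,0,0,0.8,-0.26,-3,0,0,0,0,0.8,-0.26,-3,0,0,0,0,0.8,-0.26,-3,0,0,0,0,0.8,-0.26,-3,0,0,0,0,0.8,-0.26,-3,0,0,0,0,0.8,-0.26,-3,0,0,0,0,0.8,-0.26,-3,0,0,0,0,0.8,-0.26,-3,0,0,0,0,0.8,-0.26,-3,0,0,0,0,0.8,-0.26,-3,0,0,0,0,0.8,-0.26,-3,0,0,0,0,0.8,-0.26,-2,0,0,0,0,0.8,0,-1,0,0,0,0,0.8])

```text
clock: 31.55
eef_pos: [458.5, -34.2, 62.2]
eef_rot: [3.141, 0.001, 1.833]
wrist_force: [0.1, 0.6, -0.6]
finger_gap: 23.4
finger_force: 15.0
```

Request:
jog_arm(rows=[0,0,-1,0,0,0,0.8,0,0,-1.2,0,0,0,0.8,0,0,-1.2,0,0,0,0.8,0,0,-1.2,0,0,0,0.8,0,0,-0.8,0,0,0,0.8,0,0,-0.4,0,0,0,0.8,0,0,-0.4,0,0,0,0.8,0,0,0,0,0,0,0.8,0,0,0,0,0,0,0.66,0,0,0,0,0,0,0.66,0,0,0,0,0,0,0.66])

```text
clock: 32.47
eef_pos: [459.4, -31.8, -0.0]
eef_rot: [3.14, 0.001, 1.835]
wrist_force: [0.1, 0.6, 5.1]
finger_gap: 31.9
finger_force: 2.7
```

Request:
jog_arm(rows=[0,0,0.5,0,0,0,0.66,0,0,1,0,0,0,0.66,0,0,1.5,0,0,0,0.6,0,0,1.5,0,0,0,0.5,0,0,1.5,0,0,0,0.5,0.4,1.5,0,0,0,-0.09,0.5,0.75,3,0,0,0,-0.09,0.5,0.75,3,0,0,0,-0.09,0.5,0.75,3,0,0,0,-0.09,0.5,0.75,3,0,0,0,-0.09,0.5,0.75,3,0,0,0,-0.09,0.5,0.75,3,0,0,0,-0.09,0.5,0.75,3,0,0,0,-0.09,0.5,0.75,3,0,0,0,-0.09,0.5,0.75,3,0,0,0,-0.09,0.5,0.75,3,0,0,0,-0.09,0.5,0.75,3,0,0,0,-0.06,0.5,0.4,1.2,0,0,0,0,0.5,0,0,0,0,0,0,0.5,0,0,0,0,0,0,0.5])

```text
clock: 34.13
eef_pos: [548.7, 325.0, 59.6]
eef_rot: [-3.142, 0.0, 0.786]
wrist_force: [0.4, 0.1, -0.2]
finger_gap: 47.4
finger_force: 0.0
```

Run:
```python
from h import *
m,im,d=snap("top");m,i2,d=snap("side")
cv2.imwrite("pics/b3.png",np.hstack([cv2.resize(im[158:258,220:320],(400,400),interpolation=3),cv2.resize(i2[172:272,220:320],(400,400),interpolation=3)]))
```

```text
(no output)
```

View pics/b3.png

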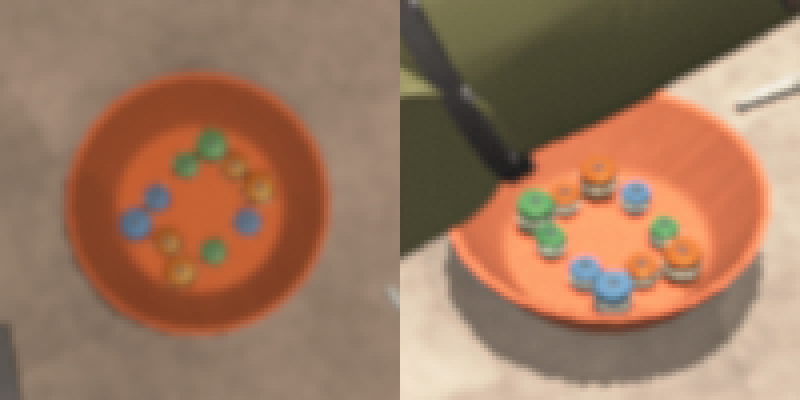

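Four drums are in (green (211,145), orange (258,187), blue (136,222), orange (181,272) in the left crop), all beads upright. Now the last one.

Request:
jog_arm(rows=[0.1,0,-1.3,0,0,0,0.5,0,0,-1.3,0,0,0,0.5,0,0,-1.3,0,0,0,0.5,0,0,-1.2,0,0,0,0.5,0,0,-0.8,0,0,0,0.5,0,0,-0.4,0,0,0,0.5,0,0,0,0,0,0,0.5,0,0,0,0,0,0,0.8,0,0,0,0,0,0,0.8,0,0,0,0,0,0,0.8,0,0,0,0,0,0,0.8,0,0,0,0,0,0,0.8])

```text
clock: 35.23
eef_pos: [550.3, 325.0, -3.1]
eef_rot: [3.141, -0.001, 0.785]
wrist_force: [-0.3, 0.1, 1.3]
finger_gap: 23.3
finger_force: 15.0
```

Request:
jog_arm(rows=[0,0,0.3,0,0,0,0.8,0,0,0.8,0,0,0,0.8,0,0,1.2,0,0,0,0.8,0,0,1.5,0,0,0,0.8,0,0,1.5,0,0,0,0.8,0,0,1.2,0,0,0,0.8,-0.4,-1.5,0,0,0,0,0.8,-0.75,-3,0,0,0,0,0.8,-0.75,-3,0,0,0,0,0.8,-0.75,-3,0,0,0,0,0.8,-0.75,-3,0,0,0,0,0.8,-0.75,-3,0,0,0,0,0.8,-0.75,-3,0,0,0,0,0.8,-0.75,-3,0,0,0,0,0.8,-0.75,-3,0,0,0,0,0.8,-0.6,-2.1,0,0,0,0,0.8,0,0,0,0,0,0,0.8,0,0,0,0,0,0,0.8])

```text
clock: 36.73
eef_pos: [480.4, 48.2, 62.3]
eef_rot: [3.141, -0.001, 0.783]
wrist_force: [0.6, 0.2, -0.7]
finger_gap: 23.1
finger_force: 15.0
```

Request:
jog_arm(rows=[0,0,-1,0,0,0,0.8,0,0,-1.2,0,0,0,0.8,0,0,-1.2,0,0,0,0.8,0,0,-1.2,0,0,0,0.8,0,0,-0.8,0,0,0,0.8,0,0,-0.4,0,0,0,0.8,0,0,-0.4,0,0,0,0.8,0,0,0,0,0,0,0.8,0,0,0,0,0,0,0.66,0,0,0,0,0,0,0.66,0,0,0,0,0,0,0.66])

```text
clock: 37.65
eef_pos: [480.5, 48.9, -0.2]
eef_rot: [3.141, -0.001, 0.785]
wrist_force: [-0.0, 0.5, 0.3]
finger_gap: 31.8
finger_force: 0.0
```

Request:
jog_arm(rows=[0,0,0.5,0,0,0,0.66,0,0,1,0,0,0,0.66,0,0,1.5,0,0,0,0.6,0,0,2,0,0,0.1,0.4,0,0,2,0,0,0.1,0.4,0,0,2,0,0,0.1,0.4,0,0,2,0,0,0.1,0.4,-0.5,2.5,2,0,0,0.1,0.4,-0.5,2.5,0,0,0,0.1,0.4,-0.5,2.5,0,0,0,0.1,0.4,-0.5,2.5,0,0,0,0.08,0.4,0,0,0,0,0,0,0.4])

```text
clock: 38.65
eef_pos: [459.4, 151.8, 130.6]
eef_rot: [3.14, -0.001, 1.572]
wrist_force: [-0.3, 0.0, 1.3]
finger_gap: 56.4
finger_force: 0.0
```

```bash
cat > spoon.py <<'E'
from h import *
def spoon():
  for n in("top","side"):
    m,im,d=snap(n);C=cloud(m,d);hsv=cv2.cvtColor(im,cv2.COLOR_BGR2HSV)
    reg=(abs(C[...,0]-672)<90)&(C[...,1]>-210)&(C[...,1]<90)&(C[...,2]>5)&(C[...,2]<75)
    b=(cv2.inRange(hsv,(8,110,100),(30,255,255))*reg.astype(np.uint8)).astype(np.uint8)
    nn,l,s,ce=cv2.connectedComponentsWithStats(b);i=1+np.argmax(s[1:,4])
    mk=l==i; P=C[mk]; v,u=np.nonzero(mk)
    H=P[(P[:,2]>48)&(P[:,2]<62)]
    # top face points via ray onto z=54
    uu=np.c_[u,v][(P[:,2]>50)&(P[:,2]<62)];Q=cast(m,uu,54)
    r=cv2.fitLine(Q[:,:2].astype(np.float32),cv2.DIST_HUBER,0,.01,.01).ravel()
    D=r[:2]*np.sign(r[1]);s=(P[:,:2]-r[2:])@D;sh=(Q[:,:2]-r[2:])@D
    e=r[2:]+D*np.percentile(sh,.5)
    print(n,len(P),"dir",D,"deg",np.degrees(np.arctan2(D[1],D[0])),"handle end",e,"bend",r[2:]+D*sh.max(),"handle z",np.median(H[:,2]),"origin",e+110*D)
    B=P[s>s.max()-25];print("  tip",P[s>s.max()-4].mean(0),"px",s.max()-np.percentile(sh,.5))
if __name__=="__main__": spoon()
E
python3 spoon.py
python3 - <<'E'
from h import *
m,im,d=snap("top");m,i2,d=snap("side")
cv2.imwrite("pics/b4.png",np.hstack([cv2.resize(im[105:265,210:370],(400,400),interpolation=3),cv2.resize(i2[140:280,180:320],(400,400),interpolation=3)]))
E
```

```text
top 575 dir [0.00940579 0.9999558 ] deg 89.461075 handle end [ 633.4750842  -152.05725035] bend [635.13368725  24.27350321] handle z 53.41815689625115 origin [634.50972094 -42.06211791]
  tip [636.27938591  62.67227964  15.55274846] px 217.36197397771582
side 116 dir [0.21745487 0.9760704 ] deg 77.44041 handle end [622.96997579 -25.70758526] bend [634.63355905  26.64570834] handle z 52.561567976498196 origin [646.8900102   81.66015919]
  tip [634.78163674  63.08000212  19.26519907] px 91.6052299718433
```

View pics/b4.png

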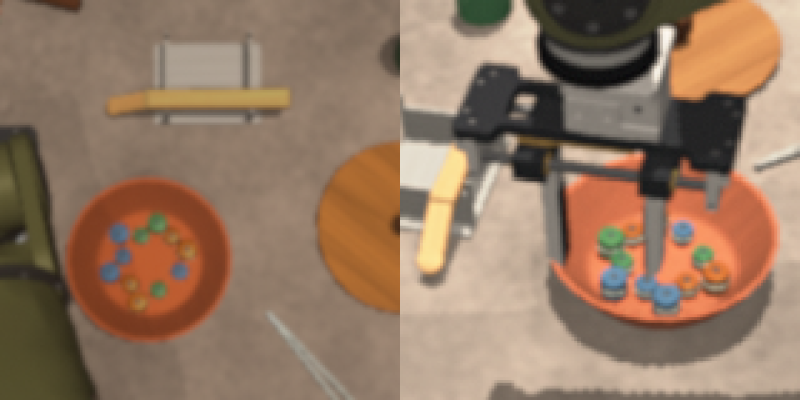

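The view shows all 5 drums and 6 small beads in the bowl; the spoon has been knocked to x≈634 mm, but still lies on both strips. I'll grip it there.

Request:
jog_arm(rows=[1,-1.1,0,0,0,0,0.4,2,-2.2,0,0,0,0,0.4,2,-2.2,0,0,0,0,0.4,2,-2.2,0,0,0,0,0.4,2,-2.2,0,0,0,0,0.4,2,-2.2,0,0,0,0,0.4,2,-2.2,0,0,0,0,0.4,2,-2.2,0,0,0,0,0.4,2,-2.2,0,0,0,0,0.4,0.4,-0.3,-1,0,0,0,0.4,0,0,-1.8,0,0,0,0.4,0,0,-1.8,0,0,0,0.4,0,0,-1.8,0,0,0,0.4,0,0,-1.8,0,0,0,0.4,0,0,-1.4,0,0,0,0.4,0,0,0,0,0,0,0.4,0,0,0,0,0,0,0.4], newtons=20)

```text
clock: 40.27
eef_pos: [633.6, -41.7, 33.1]
eef_rot: [-3.14, -0.0, 1.563]
wrist_force: [0.9, -0.4, 0.5]
finger_gap: 56.4
finger_force: 0.0
```

Run:
```python
from h import *
print(manip.read_state()["eef_pos"])
I=np.load("top0.npz")["im"];m=manip.camera_model("top")
for uv,z in(((268.0,0),0),): pass
ms,s,d=snap("wrist");mm,t,_=snap("top")
cv2.imwrite("pics/w5.png",np.hstack([cv2.resize(s,(400,300)),cv2.resize(t[100:175,245:345],(400,300),interpolation=3)]))
C=cloud(ms,d)
hsv=cv2.cvtColor(s,cv2.COLOR_BGR2HSV)
k=(cv2.inRange(hsv,(8,110,60),(30,255,255))>0)&(C[...,2]>48)&(C[...,2]<60)&(abs(C[...,0]-634)<60)
P=C[k];print(len(P),P.min(0),P.max(0),np.median(P,0))
# rest from initial top image: light plate
hs=cv2.cvtColor(I,cv2.COLOR_BGR2HSV)
b=(cv2.inRange(hs,(0,0,120),(180,50,255)));w=np.zeros_like(b);w[110:165,262:325]=1;b=b*w
h=cv2.findNonZero(b);r=cv2.minAreaRect(cast(m,h[:,0],3)[:,:2].astype(np.float32));print("plate",r)
```

```text
[633.6066723  -41.67438646  33.11480728]
5152 [ 623.20305718 -143.76936414   48.00448788] [645.72909687  23.0996167   56.11103355] [634.63119459 -18.16583859  53.70696667]
plate ((668.2589721679688, -59.8372802734375), (128.31292724609375, 103.7320327758789), 89.38033294677734)
```

View pics/w5.png

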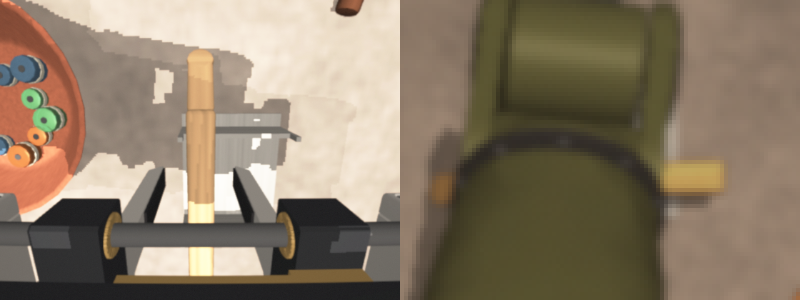

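The wrist view shows the handle centred between the fingers ((201,200), blade at the top). Lower 13 mm, grip and lift.

Request:
jog_arm(rows=[0.05,0.1,-0.7,0,0,0,0.4,0,0,-0.6,0,0,0,0.4,0,0,0,0,0,0,0.85,0,0,0,0,0,0,0.85,0,0,0,0,0,0,0.85,0,0,0,0,0,0,0.85,0,0,0,0,0,0,0.85,0,0,0,0,0,0,0.85,0,0,0,0,0,0,0.85], newtons=45)

```text
clock: 41.12
eef_pos: [634.7, -40.1, 20.6]
eef_rot: [3.141, 0.0, 1.565]
wrist_force: [0.3, 0.3, 1.2]
finger_gap: 23.6
finger_force: 45.0
```

Request:
jog_arm(rows=[0,0,0.4,0,0,0,0.85,0,0,1,0,0,0,0.85,0,0,1.5,0,0,0,0.85,0,0,1.5,0,0,0,0.85,0,0,1.5,0,0,0,0.85,0,0,1.5,0,0,0,0.85,0,0,1.5,0,0,0,0.85,0,0,1.5,0,0,0,0.85,0,0,1.5,0,0,0,0.85,0,0,1.1,0,0,0,0.85,0,0,0,0,0,0,0.85])

```text
clock: 42.03
eef_pos: [635.5, -40.3, 153.5]
eef_rot: [3.137, 0.0, 1.565]
wrist_force: [0.1, 0.1, -0.5]
finger_gap: 23.3
finger_force: 45.0
```

Request:
jog_arm(rows=[-1,-0.2,1,0,0,0,0.85,-2,-0.3,1,-0.1,0,0,0.85,-2,-0.3,0.5,-0.1,0,0,0.85,-2,-0.3,0,-0.1,0,0,0.85,-2,-0.3,0,-0.1,0,0,0.85,-2,-0.3,0,-0.1,0,0,0.85,-2,-0.3,0,-0.1,0,0,0.85,-2,-0.3,0,-0.1,0,0,0.85,-2,0,0,0,0,0,0.85,-1.9,0,0,0,0,0,0.85,0,0,0,0,0,0,0.85,0,0,0,0,0,0,0.85])

```text
clock: 43.03
eef_pos: [445.3, -63.0, 175.3]
eef_rot: [3.137, 0.7, 1.564]
wrist_force: [0.6, -0.6, -0.2]
finger_gap: 23.4
finger_force: 45.0
```

```bash
cat > tip.py <<'E'
from h import *
import sys
# ray of spoon tip seen in cameras -> show crops
st=manip.read_state();print(st["eef_pos"].round(1),st["eef_rot"].round(3),st["joints"].round(2))
m,im,d=snap("top");ms,s,ds=snap("side")
for n,mm,i,dd in(("side",ms,s,ds),("top",m,im,d)):
    C=cloud(mm,dd);hsv=cv2.cvtColor(i,cv2.COLOR_BGR2HSV)
    k=(cv2.inRange(hsv,(14,90,90),(30,255,255))>0)&(abs(C[...,0]-446)<110)&(C[...,1]>-160)&(C[...,1]<110)&(C[...,2]>60)&(C[...,2]<330)
    P=C[k];v,u=np.nonzero(k)
    if len(P)>5:
        o=np.argsort(P[:,2]);print(n,len(P),"lowest",P[o[:8]].mean(0).round(1),"px",u[o[:8]].mean(),v[o[:8]].mean(),"highest",P[o[-8:]].mean(0).round(1))
cv2.imwrite(f"pics/{sys.argv[1]}.png",np.hstack([cv2.resize(s[120:280,180:340],(400,400),interpolation=3),cv2.resize(im[130:290,200:360],(400,400),interpolation=3)]))
E
python3 tip.py tip1
```

```text
[445.3 -63.  175.3] [3.137 0.7   1.564] [ 0.19  0.19  1.85 -0.71  1.33  0.46]
side 527 lowest [445.5  12.6 109.5] px 272.0 202.0 highest [ 443.7 -126.4  275.1]
top 505 lowest [453.1  -3.  167.2] px 274.5 200.375 highest [440.2  16.  300. ]
```

View pics/tip1.png

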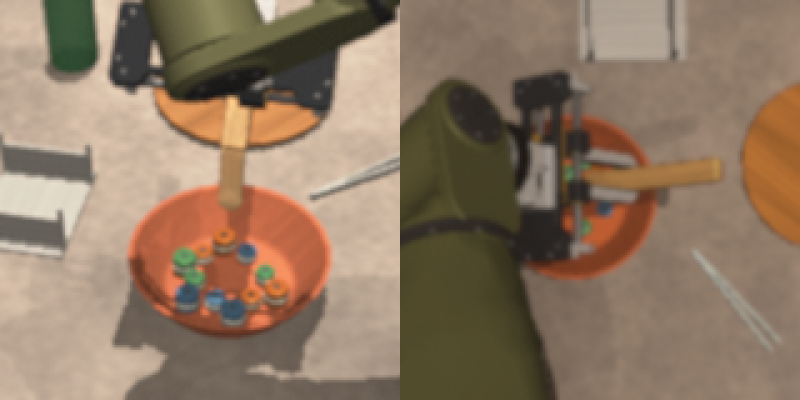

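The side crop shows the blade hanging steep over the bowl's middle (tip (228,205)), with the free ring centre below it. I lower it in the bead-free middle first.

Request:
jog_arm(rows=[0.05,0.05,-1,0,0,0,0.85,0,0,-1.2,0,0,0,0.85,0,0,-1.2,0,0,0,0.85,0,0,-1.2,0,0,0,0.85,0,0,-1.2,0,0,0,0.85,0,0,-1,0,0,0,0.85,0,0,-0.8,0,0,0,0.85,0,0,-0.4,0,0,0,0.85,0,0,-0.4,0,0,0,0.85,0,0,0,0,0,0,0.85])

```text
clock: 43.97
eef_pos: [446.0, -62.7, 90.8]
eef_rot: [3.137, 0.7, 1.564]
wrist_force: [0.2, -0.4, -0.6]
finger_gap: 23.6
finger_force: 45.0
```

Run:
```python
from h import *
st=manip.read_state();print(st["eef_pos"].round(1),st["wrist_force"].round(1),st["finger_gap"])
ms,s,d=snap("side");C=cloud(ms,d);hsv=cv2.cvtColor(s,cv2.COLOR_BGR2HSV)
k=(cv2.inRange(hsv,(14,90,90),(30,255,255))>0)&(abs(C[...,0]-446)<25)&(abs(C[...,1]-5)<30)&(C[...,2]>0)&(C[...,2]<80)
P=C[k];o=np.argsort(P[:,2]);print(len(P),P[o[:6]].round(1).tolist())
```

```text
[446.  -62.7  90.8] [ 0.2 -0.4 -0.6] 23.59364142312186
180 [[424.4, -9.6, 8.5], [464.2, -22.6, 12.4], [463.3, -17.5, 14.2], [421.6, 7.8, 16.5], [463.4, -18.5, 20.1], [422.0, 6.2, 21.7]]
```

Run:
```python
import numpy as np
def rows(a,r,z=0,f=.85):
    p=np.c_[r*np.cos(a),r*np.sin(a)].round(2);d=np.diff(p,axis=0).round(2)
    return [x for q in d for x in(float(q[0]),float(q[1]),0,0,0,0,f)]
t=np.linspace(0,1,21)
print(rows(np.radians(180*t),3.2*np.minimum(1,t*1.25)))
print(rows(np.radians(180+180*t),3.2+0*t))
print(rows(np.radians(360*t),3.2+0*t))
```

```text
[0.2, 0.03, 0, 0, 0, 0, 0.85, 0.18, 0.09, 0, 0, 0, 0, 0.85, 0.15, 0.15, 0, 0, 0, 0, 0.85, 0.12, 0.2, 0, 0, 0, 0, 0.85, 0.06, 0.24, 0, 0, 0, 0, 0.85, 0.0, 0.26, 0, 0, 0, 0, 0.85, -0.07, 0.28, 0, 0, 0, 0, 0.85, -0.15, 0.27, 0, 0, 0, 0, 0.85, -0.21, 0.26, 0, 0, 0, 0, 0.85, -0.28, 0.22, 0, 0, 0, 0, 0.85, -0.34, 0.17, 0, 0, 0, 0, 0.85, -0.4, 0.11, 0, 0, 0, 0, 0.85, -0.44, 0.04, 0, 0, 0, 0, 0.85, -0.47, -0.05, 0, 0, 0, 0, 0.85, -0.47, -0.15, 0, 0, 0, 0, 0.85, -0.47, -0.24, 0, 0, 0, 0, 0.85, -0.26, -0.43, 0, 0, 0, 0, 0.85, -0.19, -0.46, 0, 0, 0, 0, 0.85, -0.12, -0.49, 0, 0, 0, 0, 0.85, -0.04, -0.5, 0, 0, 0, 0, 0.85]
[0.04, -0.5, 0, 0, 0, 0, 0.85, 0.12, -0.49, 0, 0, 0, 0, 0.85, 0.19, -0.46, 0, 0, 0, 0, 0.85, 0.26, -0.43, 0, 0, 0, 0, 0.85, 0.33, -0.38, 0, 0, 0, 0, 0.85, 0.38, -0.33, 0, 0, 0, 0, 0.85, 0.43, -0.26, 0, 0, 0, 0, 0.85, 0.46, -0.19, 0, 0, 0, 0, 0.85, 0.49, -0.12, 0, 0, 0, 0, 0.85, 0.5, -0.04, 0, 0, 0, 0, 0.85, 0.5, 0.04, 0, 0, 0, 0, 0.85, 0.49, 0.12, 0, 0, 0, 0, 0.85, 0.46, 0.19, 0, 0, 0, 0, 0.85, 0.43, 0.26, 0, 0, 0, 0, 0.85, 0.38, 0.33, 0, 0, 0, 0, 0.85, 0.33, 0.38, 0, 0, 0, 0, 0.85, 0.26, 0.43, 0, 0, 0, 0, 0.85, 0.19, 0.46, 0, 0, 0, 0, 0.85, 0.12, 0.49, 0, 0, 0, 0, 0.85, 0.04, 0.5, 0, 0, 0, 0, 0.85]
[-0.16, 0.99, 0, 0, 0, 0, 0.85, -0.45, 0.89, 0, 0, 0, 0, 0.85, -0.71, 0.71, 0, 0, 0, 0, 0.85, -0.89, 0.45, 0, 0, 0, 0, 0.85, -0.99, 0.16, 0, 0, 0, 0, 0.85, -0.99, -0.16, 0, 0, 0, 0, 0.85, -0.89, -0.45, 0, 0, 0, 0, 0.85, -0.71, -0.71, 0, 0, 0, 0, 0.85, -0.45, -0.89, 0, 0, 0, 0, 0.85, -0.16, -0.99, 0, 0, 0, 0, 0.85, 0.16, -0.99, 0, 0, 0, 0, 0.85, 0.45, -0.89, 0, 0, 0, 0, 0.85, 0.71, -0.71, 0, 0, 0, 0, 0.85, 0.89, -0.45, 0, 0, 0, 0, 0.85, 0.99, -0.16, 0, 0, 0, 0, 0.85, 0.99, 0.16, 0, 0, 0, 0, 0.85, 0.89, 0.45, 0, 0, 0, 0, 0.85, 0.71, 0.71, 0, 0, 0, 0, 0.85, 0.45, 0.89, 0, 0, 0, 0, 0.85, 0.16, 0.99, 0, 0, 0, 0, 0.85]
```

Request:
jog_arm(rows=[0,0,-0.25,0,0,0,0.85,0,0,-0.2,0,0,0,0.85,0,0,0,0,0,0,0.85])

```text
clock: 44.27
eef_pos: [446.1, -62.6, 86.7]
eef_rot: [3.136, 0.7, 1.563]
wrist_force: [-0.1, -0.3, 0.2]
finger_gap: 23.4
finger_force: 45.0
```

Spiral out slowly, half a turn.

Request:
jog_arm(rows=[0.2,0.03,0,0,0,0,0.85,0.18,0.09,0,0,0,0,0.85,0.15,0.15,0,0,0,0,0.85,0.12,0.2,0,0,0,0,0.85,0.06,0.24,0,0,0,0,0.85,0.0,0.26,0,0,0,0,0.85,-0.07,0.28,0,0,0,0,0.85,-0.15,0.27,0,0,0,0,0.85,-0.21,0.26,0,0,0,0,0.85,-0.28,0.22,0,0,0,0,0.85,-0.34,0.17,0,0,0,0,0.85,-0.4,0.11,0,0,0,0,0.85,-0.44,0.04,0,0,0,0,0.85,-0.47,-0.05,0,0,0,0,0.85,-0.47,-0.15,0,0,0,0,0.85,-0.47,-0.24,0,0,0,0,0.85,-0.26,-0.43,0,0,0,0,0.85,-0.19,-0.46,0,0,0,0,0.85,-0.12,-0.49,0,0,0,0,0.85,-0.04,-0.5,0,0,0,0,0.85])

```text
clock: 45.93
eef_pos: [414.0, -63.3, 86.9]
eef_rot: [3.136, 0.7, 1.563]
wrist_force: [-0.1, 0.5, -0.8]
finger_gap: 23.3
finger_force: 45.0
```

Request:
jog_arm(rows=[0.04,-0.5,0,0,0,0,0.85,0.12,-0.49,0,0,0,0,0.85,0.19,-0.46,0,0,0,0,0.85,0.26,-0.43,0,0,0,0,0.85,0.33,-0.38,0,0,0,0,0.85,0.38,-0.33,0,0,0,0,0.85,0.43,-0.26,0,0,0,0,0.85,0.46,-0.19,0,0,0,0,0.85,0.49,-0.12,0,0,0,0,0.85,0.5,-0.04,0,0,0,0,0.85,0.5,0.04,0,0,0,0,0.85,0.49,0.12,0,0,0,0,0.85,0.46,0.19,0,0,0,0,0.85,0.43,0.26,0,0,0,0,0.85,0.38,0.33,0,0,0,0,0.85,0.33,0.38,0,0,0,0,0.85,0.26,0.43,0,0,0,0,0.85,0.19,0.46,0,0,0,0,0.85,0.12,0.49,0,0,0,0,0.85,0.04,0.5,0,0,0,0,0.85])

```text
clock: 47.6
eef_pos: [478.2, -62.1, 86.8]
eef_rot: [3.137, 0.7, 1.563]
wrist_force: [-0.1, 0.2, -0.4]
finger_gap: 23.5
finger_force: 45.0
```

```bash
python3 beads.py
```

```text
bowl (array([454.3, -16.7]), np.float64(106.3))
top green 12 [268.1 191.9] [498.  17.  21.]
top green 19 [285.1 218.6] [418. -32.  21.]
top blue 11 [286.2 212.2] [437. -35.  21.]
side green 32 [285.9 218. ] [418. -30.  21.]
side green 92 [253.3 230.1] [488.  25.  21.]
side blue 24 [278.3 216. ] [438. -33.  21.]
side blue 49 [254.4 237. ] [481.  46.  21.]
side blue 70 [270.1 242.1] [442.  55.  21.]
```

Request:
jog_arm(rows=[-0.16,0.99,0,0,0,0,0.85,-0.45,0.89,0,0,0,0,0.85,-0.71,0.71,0,0,0,0,0.85,-0.89,0.45,0,0,0,0,0.85,-0.99,0.16,0,0,0,0,0.85,-0.99,-0.16,0,0,0,0,0.85,-0.89,-0.45,0,0,0,0,0.85,-0.71,-0.71,0,0,0,0,0.85,-0.45,-0.89,0,0,0,0,0.85,-0.16,-0.99,0,0,0,0,0.85,0.16,-0.99,0,0,0,0,0.85,0.45,-0.89,0,0,0,0,0.85,0.71,-0.71,0,0,0,0,0.85,0.89,-0.45,0,0,0,0,0.85,0.99,-0.16,0,0,0,0,0.85,0.99,0.16,0,0,0,0,0.85,0.89,0.45,0,0,0,0,0.85,0.71,0.71,0,0,0,0,0.85,0.45,0.89,0,0,0,0,0.85,0.16,0.99,0,0,0,0,0.85])

```text
clock: 49.37
eef_pos: [478.7, -61.9, 86.6]
eef_rot: [3.137, 0.7, 1.563]
wrist_force: [-0.1, -0.3, -0.1]
finger_gap: 23.3
finger_force: 45.0
```

```bash
python3 beads.py
```

```text
bowl (array([456.6, -19.8]), np.float64(109.3))
top green 19 [286.8 214.2] [431. -37.  21.]
top blue 16 [280.8 207.3] [452. -20.  21.]
top blue 15 [287.3 207.3] [451. -39.  21.]
side green 27 [280.9 215.7] [432. -35.  21.]
side green 61 [250.1 233.1] [494.  36.  21.]
side green 42 [270.5 244. ] [440.  61.  21.]
side blue 53 [272.1 217. ] [452. -27.  21.]
side blue 45 [259.4 242.1] [466.  60.  21.]
side blue 44 [279.6 244.3] [419.  58.  21.]
```

Request:
jog_arm(rows=[-0.16,0.99,0,0,0,0,0.85,-0.45,0.89,0,0,0,0,0.85,-0.71,0.71,0,0,0,0,0.85,-0.89,0.45,0,0,0,0,0.85,-0.99,0.16,0,0,0,0,0.85,-0.99,-0.16,0,0,0,0,0.85,-0.89,-0.45,0,0,0,0,0.85,-0.71,-0.71,0,0,0,0,0.85,-0.45,-0.89,0,0,0,0,0.85,-0.16,-0.99,0,0,0,0,0.85,0.16,-0.99,0,0,0,0,0.85,0.45,-0.89,0,0,0,0,0.85,0.71,-0.71,0,0,0,0,0.85,0.89,-0.45,0,0,0,0,0.85,0.99,-0.16,0,0,0,0,0.85,0.99,0.16,0,0,0,0,0.85,0.89,0.45,0,0,0,0,0.85,0.71,0.71,0,0,0,0,0.85,0.45,0.89,0,0,0,0,0.85,0.16,0.99,0,0,0,0,0.85])

```text
clock: 51.13
eef_pos: [479.8, -62.7, 87.3]
eef_rot: [3.135, 0.701, 1.562]
wrist_force: [-0.1, -3.0, 5.6]
finger_gap: 23.5
finger_force: 45.0
```

Request:
jog_arm(rows=[-0.16,0.99,0,0,0,0,0.85,-0.45,0.89,0,0,0,0,0.85,-0.71,0.71,0,0,0,0,0.85,-0.89,0.45,0,0,0,0,0.85,-0.99,0.16,0,0,0,0,0.85,-0.99,-0.16,0,0,0,0,0.85,-0.89,-0.45,0,0,0,0,0.85,-0.71,-0.71,0,0,0,0,0.85,-0.45,-0.89,0,0,0,0,0.85,-0.16,-0.99,0,0,0,0,0.85,0.16,-0.99,0,0,0,0,0.85,0.45,-0.89,0,0,0,0,0.85,0.71,-0.71,0,0,0,0,0.85,0.89,-0.45,0,0,0,0,0.85,0.99,-0.16,0,0,0,0,0.85,0.99,0.16,0,0,0,0,0.85,0.89,0.45,0,0,0,0,0.85,0.71,0.71,0,0,0,0,0.85,0.45,0.89,0,0,0,0,0.85,0.16,0.99,0,0,0,0,0.85])

```text
clock: 52.8
eef_pos: [478.8, -61.8, 86.7]
eef_rot: [3.137, 0.7, 1.563]
wrist_force: [0.0, 0.3, -0.0]
finger_gap: 23.3
finger_force: 45.0
```

Request:
jog_arm(rows=[-0.16,0.99,0,0,0,0,0.85,-0.45,0.89,0,0,0,0,0.85,-0.71,0.71,0,0,0,0,0.85,-0.89,0.45,0,0,0,0,0.85,-0.99,0.16,0,0,0,0,0.85,-0.99,-0.16,0,0,0,0,0.85,-0.89,-0.45,0,0,0,0,0.85,-0.71,-0.71,0,0,0,0,0.85,-0.45,-0.89,0,0,0,0,0.85,-0.16,-0.99,0,0,0,0,0.85,0.16,-0.99,0,0,0,0,0.85,0.45,-0.89,0,0,0,0,0.85,0.71,-0.71,0,0,0,0,0.85,0.89,-0.45,0,0,0,0,0.85,0.99,-0.16,0,0,0,0,0.85,0.99,0.16,0,0,0,0,0.85,0.89,0.45,0,0,0,0,0.85,0.71,0.71,0,0,0,0,0.85,0.45,0.89,0,0,0,0,0.85,0.16,0.99,0,0,0,0,0.85])

```text
clock: 54.47
eef_pos: [478.8, -61.8, 86.6]
eef_rot: [3.137, 0.7, 1.563]
wrist_force: [0.8, -0.5, -0.3]
finger_gap: 22.8
finger_force: 45.0
```

```bash
python3 beads.py
```

```text
bowl (array([456.7, -22.8]), np.float64(110.5))
top green 20 [248.8 208.7] [449.  75.  21.]
top green 18 [286.9 214.3] [431. -37.  21.]
top green 22 [257.6 223.7] [404.  49.  21.]
top blue 13 [287.5 207.2] [452. -39.  21.]
top blue 29 [265.9 226.2] [396.  25.  21.]
side green 27 [281.  215.6] [432. -36.  21.]
side green 62 [265.9 244.6] [450.  65.  21.]
side green 40 [285.9 242.9] [405.  51.  21.]
side blue 25 [272.6 213.9] [453. -38.  21.]
side blue 42 [291.7 234.3] [396.  22.  21.]
side blue 19 [253.9 239.4] [481.  54.  21.]
side blue 45 [277.3 244. ] [424.  58.  21.]
```

```bash
cat > incl.py <<'E'
from h import *
st=manip.read_state();e=st["eef_pos"];print(e.round(1))
for n in("side","top"):
    m,s,d=snap(n);C=cloud(m,d);hsv=cv2.cvtColor(s,cv2.COLOR_BGR2HSV)
    k=(cv2.inRange(hsv,(14,90,90),(30,255,255))>0)&(abs(C[...,0]-e[0])<25)&(abs(C[...,1]-e[1])<130)&(C[...,2]>60)&(C[...,2]<330)
    P=C[k];P=P[P[:,1]<e[1]+30]
    if len(P)<10: print(n,len(P));continue
    r=cv2.fitLine(P[:,1:].astype(np.float32),cv2.DIST_HUBER,0,.01,.01).ravel()
    o=np.argsort(P[:,2]);print(n,len(P),"angle",np.degrees(np.arctan2(-r[1],r[0])),"end rel",(P[o[-8:]].mean(0)-e).round(1))
E
python3 incl.py
python3 - <<'E'
import numpy as np
t=np.linspace(0,1,21)
for a,b in((0,180),(180,360)):
    an=np.radians(a+(b-a)*t);d=np.diff(np.c_[3.8*np.cos(an),3.8*np.sin(an)].round(2),axis=0).round(2)
    print([x for q in d for x in(float(q[0]),float(q[1]),0,0,0,0,.85)])
E
```

```text
[478.4 -61.2  86.6]
side 131 angle 35.206192 end rel [  6.  -69.9  88.6]
top 368 angle 33.42606 end rel [ -3.7 -72.1  89.3]
[-0.05, 0.59, 0, 0, 0, 0, 0.85, -0.14, 0.58, 0, 0, 0, 0, 0.85, -0.22, 0.56, 0, 0, 0, 0, 0.85, -0.32, 0.5, 0, 0, 0, 0, 0.85, -0.38, 0.46, 0, 0, 0, 0, 0.85, -0.46, 0.38, 0, 0, 0, 0, 0.85, -0.5, 0.32, 0, 0, 0, 0, 0.85, -0.56, 0.22, 0, 0, 0, 0, 0.85, -0.58, 0.14, 0, 0, 0, 0, 0.85, -0.59, 0.05, 0, 0, 0, 0, 0.85, -0.59, -0.05, 0, 0, 0, 0, 0.85, -0.58, -0.14, 0, 0, 0, 0, 0.85, -0.56, -0.22, 0, 0, 0, 0, 0.85, -0.5, -0.32, 0, 0, 0, 0, 0.85, -0.46, -0.38, 0, 0, 0, 0, 0.85, -0.38, -0.46, 0, 0, 0, 0, 0.85, -0.32, -0.5, 0, 0, 0, 0, 0.85, -0.22, -0.56, 0, 0, 0, 0, 0.85, -0.14, -0.58, 0, 0, 0, 0, 0.85, -0.05, -0.59, 0, 0, 0, 0, 0.85]
[0.05, -0.59, 0, 0, 0, 0, 0.85, 0.14, -0.58, 0, 0, 0, 0, 0.85, 0.22, -0.56, 0, 0, 0, 0, 0.85, 0.32, -0.5, 0, 0, 0, 0, 0.85, 0.38, -0.46, 0, 0, 0, 0, 0.85, 0.46, -0.38, 0, 0, 0, 0, 0.85, 0.5, -0.32, 0, 0, 0, 0, 0.85, 0.56, -0.22, 0, 0, 0, 0, 0.85, 0.58, -0.14, 0, 0, 0, 0, 0.85, 0.59, -0.05, 0, 0, 0, 0, 0.85, 0.59, 0.05, 0, 0, 0, 0, 0.85, 0.58, 0.14, 0, 0, 0, 0, 0.85, 0.56, 0.22, 0, 0, 0, 0, 0.85, 0.5, 0.32, 0, 0, 0, 0, 0.85, 0.46, 0.38, 0, 0, 0, 0, 0.85, 0.38, 0.46, 0, 0, 0, 0, 0.85, 0.32, 0.5, 0, 0, 0, 0, 0.85, 0.22, 0.56, 0, 0, 0, 0, 0.85, 0.14, 0.58, 0, 0, 0, 0, 0.85, 0.05, 0.59, 0, 0, 0, 0, 0.85]
```

During stirring the spoon turned about 6° in the fingers, raising the tip. I go to the clear middle, tip it back by 0.11 rad, and redo slow turns.

Request:
jog_arm(rows=[-0.4,0,0.5,0,0,0,0.85,-0.7,0,0.5,0,0,0,0.85,-0.7,0,0.5,0,0,0,0.85,-0.7,-0.05,0,0,0,0,0.85,-0.7,-0.1,0,-0.03,0,0,0.85,0,0,0,-0.04,0,0,0.85,0,0,0,-0.04,0,0,0.85,0,0,0,0,0,0,0.85,0,0,0,0,0,0,0.85], newtons=58)

```text
clock: 55.42
eef_pos: [445.7, -64.0, 101.7]
eef_rot: [3.136, 0.809, 1.563]
wrist_force: [0.5, -0.0, 0.4]
finger_gap: 23.5
finger_force: 58.0
```

```bash
python3 incl.py; python3 beads.py | grep -v bowl
python3 - <<'E'
from h import *
ms,s,d=snap("side");C=cloud(ms,d);hsv=cv2.cvtColor(s,cv2.COLOR_BGR2HSV)
m,im,_=snap("top")
cv2.imwrite("pics/last.png",np.hstack([cv2.resize(s[172:272,220:320],(400,400),interpolation=3),cv2.resize(im[130:290,200:360],(400,400),interpolation=3)]))
k=(cv2.inRange(hsv,(14,90,90),(30,255,255))>0)&(abs(C[...,0]-446)<14)&(C[...,1]>-30)&(C[...,1]<40)&(C[...,2]>10)&(C[...,2]<90)
P=C[k]
for z in range(12,80,6):
    q=abs(P[:,2]-z)<3
    if q.sum()>2: print(z,q.sum(),P[q].mean(0).round(1))
E
```

```text
[445.7 -64.  101.7]
side 172 angle 38.759193 end rel [  8.2 -50.5  87.6]
top 343 angle 39.736637 end rel [ -3.3 -62.2  96.7]
top green 13 [287.  214.8] [429. -38.  21.]
side green 29 [281.  215.9] [431. -35.  21.]
side green 59 [266.  244.8] [450.  65.  21.]
side green 37 [285.9 242.9] [405.  51.  21.]
side blue 43 [291.7 234.2] [396.  21.  21.]
side blue 21 [253.6 239.4] [481.  54.  21.]
side blue 45 [277.1 244.1] [425.  58.  21.]
36 14 [447.3  14.9  36.6]
42 23 [448.7  13.3  42.2]
48 17 [447.2  11.5  47.7]
54 19 [447.6  10.3  53.3]
60 24 [446.2   8.5  59.8]
66 18 [446.1   6.2  65.6]
72 22 [447.2   5.5  71.8]
78 20 [446.3   3.8  78. ]
```

View pics/last.png

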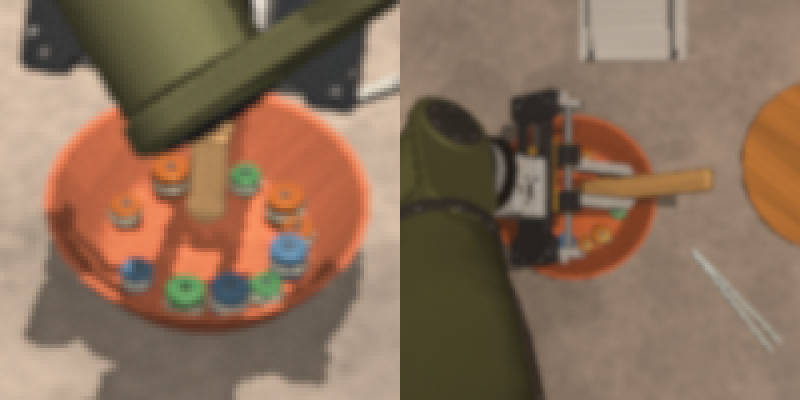

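The view shows all beads in the bowl, now along the wall, and the blade end at (207,218) in the left crop. I check the tip height along that ray.

Run:
```python
from h import *
m=manip.camera_model("side")
for uv in((271.75,226.5),(272,202.8)):
    for z in (20,26,32,38,95,100,105,110): print(uv,z,cast(m,uv,z)[0].round(1))
s=cv2.imread("pics/last.png")[:, :400];i=cv2.cvtColor(s,cv2.COLOR_BGR2HSV)
print([tuple(int(q) for q in i[v,207]) for v in range(180,240,4)])
```

```text
(271.75, 226.5) 20 [447.4   4.2  20. ]
(271.75, 226.5) 26 [446.4   9.8  26. ]
(271.75, 226.5) 32 [445.3  15.4  32. ]
(271.75, 226.5) 38 [444.3  21.   38. ]
(271.75, 226.5) 95 [434.6  74.4  95. ]
(271.75, 226.5) 100 [433.7  79.1 100. ]
(271.75, 226.5) 105 [432.9  83.8 105. ]
(271.75, 226.5) 110 [432.   88.4 110. ]
(272, 202.8) 20 [461.9 -77.7  20. ]
(272, 202.8) 26 [460.7 -71.5  26. ]
(272, 202.8) 32 [459.6 -65.3  32. ]
(272, 202.8) 38 [458.5 -59.   38. ]
(272, 202.8) 95 [4.477e+02 1.000e-01 9.500e+01]
(272, 202.8) 100 [446.8   5.3 100. ]
(272, 202.8) 105 [445.9  10.5 105. ]
(272, 202.8) 110 [444.9  15.7 110. ]
[(16, 126, 176), (16, 125, 175), (16, 127, 175), (15, 125, 177), (16, 124, 179), (15, 126, 178), (16, 125, 178), (16, 125, 172), (16, 123, 160), (15, 124, 148), (13, 137, 147), (9, 157, 161), (8, 162, 167), (8, 163, 163), (8, 160, 156)]
```

Request:
jog_arm(rows=[0,0.1,-0.5,0,0,0,0.85,0,0.1,-0.5,0,0,0,0.85,0,0,-0.5,0,0,0,0.85,0,0,-0.4,0,0,0,0.85,0,0,0,0,0,0,0.85])

```text
clock: 56.13
eef_pos: [445.9, -62.2, 82.2]
eef_rot: [3.137, 0.811, 1.563]
wrist_force: [-0.3, 1.1, 2.0]
finger_gap: 23.2
finger_force: 58.0
```

Request:
jog_arm(rows=[0.2,0.03,0,0,0,0,0.85,0.18,0.09,0,0,0,0,0.85,0.15,0.15,0,0,0,0,0.85,0.12,0.2,0,0,0,0,0.85,0.06,0.24,0,0,0,0,0.85,0.0,0.26,0,0,0,0,0.85,-0.07,0.28,0,0,0,0,0.85,-0.15,0.27,0,0,0,0,0.85,-0.21,0.26,0,0,0,0,0.85,-0.28,0.22,0,0,0,0,0.85,-0.34,0.17,0,0,0,0,0.85,-0.4,0.11,0,0,0,0,0.85,-0.44,0.04,0,0,0,0,0.85,-0.47,-0.05,0,0,0,0,0.85,-0.47,-0.15,0,0,0,0,0.85,-0.47,-0.24,0,0,0,0,0.85,-0.26,-0.43,0,0,0,0,0.85,-0.19,-0.46,0,0,0,0,0.85,-0.12,-0.49,0,0,0,0,0.85,-0.04,-0.5,0,0,0,0,0.85])

```text
clock: 57.8
eef_pos: [414.2, -62.7, 83.0]
eef_rot: [3.135, 0.81, 1.561]
wrist_force: [1.2, 0.4, 0.4]
finger_gap: 23.4
finger_force: 58.0
```

Request:
jog_arm(rows=[0.04,-0.5,0,0,0,0,0.85,0.12,-0.49,0,0,0,0,0.85,0.19,-0.46,0,0,0,0,0.85,0.26,-0.43,0,0,0,0,0.85,0.33,-0.38,0,0,0,0,0.85,0.38,-0.33,0,0,0,0,0.85,0.43,-0.26,0,0,0,0,0.85,0.46,-0.19,0,0,0,0,0.85,0.49,-0.12,0,0,0,0,0.85,0.5,-0.04,0,0,0,0,0.85,0.5,0.04,0,0,0,0,0.85,0.49,0.12,0,0,0,0,0.85,0.46,0.19,0,0,0,0,0.85,0.43,0.26,0,0,0,0,0.85,0.38,0.33,0,0,0,0,0.85,0.33,0.38,0,0,0,0,0.85,0.26,0.43,0,0,0,0,0.85,0.19,0.46,0,0,0,0,0.85,0.12,0.49,0,0,0,0,0.85,0.04,0.5,0,0,0,0,0.85])

```text
clock: 59.47
eef_pos: [478.2, -61.7, 82.9]
eef_rot: [3.135, 0.81, 1.562]
wrist_force: [-1.5, -1.0, 2.2]
finger_gap: 23.6
finger_force: 58.0
```

```bash
python3 incl.py; python3 beads.py | grep side
```

```text
[478.2 -61.7  82.9]
side 69 angle 37.970127 end rel [  7.9 -29.2  70.5]
top 332 angle 39.499573 end rel [ -1.2 -61.5  96.3]
side green 26 [279.3 215. ] [436. -37.  21.]
side green 63 [266.  244.6] [450.  64.  21.]
side green 35 [285.8 243.2] [405.  52.  21.]
side blue 20 [272.2 214. ] [454. -37.  21.]
side blue 45 [293.5 231.6] [393.  12.  21.]
side blue 23 [253.6 239.4] [481.  54.  21.]
side blue 44 [277.2 244.2] [424.  59.  21.]
```

Spoon now holds steady. I widen to 36 mm and make three more slow turns.

Request:
jog_arm(rows=[0.36,0.56,0.1,0,0,0,0.85,-0.13,0.55,0,0,0,0,0.85,-0.22,0.52,0,0,0,0,0.85,-0.3,0.48,0,0,0,0,0.85,-0.37,0.43,0,0,0,0,0.85,-0.43,0.37,0,0,0,0,0.85,-0.48,0.3,0,0,0,0,0.85,-0.52,0.22,0,0,0,0,0.85,-0.55,0.13,0,0,0,0,0.85,-0.56,0.04,0,0,0,0,0.85,-0.56,-0.04,0,0,0,0,0.85,-0.55,-0.13,0,0,0,0,0.85,-0.52,-0.22,0,0,0,0,0.85,-0.48,-0.3,0,0,0,0,0.85,-0.43,-0.37,0,0,0,0,0.85,-0.37,-0.43,0,0,0,0,0.85,-0.3,-0.48,0,0,0,0,0.85,-0.22,-0.52,0,0,0,0,0.85,-0.13,-0.55,0,0,0,0,0.85,-0.04,-0.56,0,0,0,0,0.85])

```text
clock: 61.33
eef_pos: [411.1, -62.4, 84.2]
eef_rot: [3.131, 0.809, 1.56]
wrist_force: [6.9, 2.3, 2.8]
finger_gap: 23.7
finger_force: 58.4
```

Request:
jog_arm(rows=[0.04,-0.56,0,0,0,0,0.85,0.13,-0.55,0,0,0,0,0.85,0.22,-0.52,0,0,0,0,0.85,0.3,-0.48,0,0,0,0,0.85,0.37,-0.43,0,0,0,0,0.85,0.43,-0.37,0,0,0,0,0.85,0.48,-0.3,0,0,0,0,0.85,0.52,-0.22,0,0,0,0,0.85,0.55,-0.13,0,0,0,0,0.85,0.56,-0.04,0,0,0,0,0.85,0.56,0.04,0,0,0,0,0.85,0.55,0.13,0,0,0,0,0.85,0.52,0.22,0,0,0,0,0.85,0.48,0.3,0,0,0,0,0.85,0.43,0.37,0,0,0,0,0.85,0.37,0.43,0,0,0,0,0.85,0.3,0.48,0,0,0,0,0.85,0.22,0.52,0,0,0,0,0.85,0.13,0.55,0,0,0,0,0.85,0.04,0.56,0,0,0,0,0.85])

```text
clock: 63.0
eef_pos: [482.1, -61.5, 83.7]
eef_rot: [3.136, 0.81, 1.563]
wrist_force: [-1.4, -0.4, -0.5]
finger_gap: 23.7
finger_force: 57.5
```

```bash
python3 incl.py; python3 beads.py | grep side
```

```text
[482.1 -61.5  83.7]
side 75 angle 39.317787 end rel [ 10.  -29.3  71.7]
top 340 angle 39.63363 end rel [  3.2 -61.7  97.3]
side green 28 [270.8 214. ] [457. -36.  21.]
side green 29 [290.1 240.3] [397.  41.  21.]
side green 59 [266.6 244.7] [448.  65.  21.]
side blue 43 [292.7 227.2] [397.  -2.  21.]
side blue 22 [255.3 242.5] [476.  63.  21.]
side blue 45 [280.6 243.8] [417.  56.  21.]
```

Request:
jog_arm(rows=[-0.04,0.56,0,0,0,0,0.85,-0.13,0.55,0,0,0,0,0.85,-0.22,0.52,0,0,0,0,0.85,-0.3,0.48,0,0,0,0,0.85,-0.37,0.43,0,0,0,0,0.85,-0.43,0.37,0,0,0,0,0.85,-0.48,0.3,0,0,0,0,0.85,-0.52,0.22,0,0,0,0,0.85,-0.55,0.13,0,0,0,0,0.85,-0.56,0.04,0,0,0,0,0.85,-0.56,-0.04,0,0,0,0,0.85,-0.55,-0.13,0,0,0,0,0.85,-0.52,-0.22,0,0,0,0,0.85,-0.48,-0.3,0,0,0,0,0.85,-0.43,-0.37,0,0,0,0,0.85,-0.37,-0.43,0,0,0,0,0.85,-0.3,-0.48,0,0,0,0,0.85,-0.22,-0.52,0,0,0,0,0.85,-0.13,-0.55,0,0,0,0,0.85,-0.04,-0.56,0,0,0,0,0.85])

```text
clock: 64.87
eef_pos: [410.2, -62.6, 84.0]
eef_rot: [3.134, 0.81, 1.561]
wrist_force: [2.5, -0.4, 0.1]
finger_gap: 23.3
finger_force: 58.0
```

Request:
jog_arm(rows=[0.04,-0.56,0,0,0,0,0.85,0.13,-0.55,0,0,0,0,0.85,0.22,-0.52,0,0,0,0,0.85,0.3,-0.48,0,0,0,0,0.85,0.37,-0.43,0,0,0,0,0.85,0.43,-0.37,0,0,0,0,0.85,0.48,-0.3,0,0,0,0,0.85,0.52,-0.22,0,0,0,0,0.85,0.55,-0.13,0,0,0,0,0.85,0.56,-0.04,0,0,0,0,0.85,0.56,0.04,0,0,0,0,0.85,0.55,0.13,0,0,0,0,0.85,0.52,0.22,0,0,0,0,0.85,0.48,0.3,0,0,0,0,0.85,0.43,0.37,0,0,0,0,0.85,0.37,0.43,0,0,0,0,0.85,0.3,0.48,0,0,0,0,0.85,0.22,0.52,0,0,0,0,0.85,0.13,0.55,0,0,0,0,0.85,0.04,0.56,0,0,0,0,0.85])

```text
clock: 66.53
eef_pos: [480.9, -62.4, 83.9]
eef_rot: [3.14, 0.813, 1.564]
wrist_force: [-10.8, -5.5, 5.5]
finger_gap: 23.3
finger_force: 59.0
```

Request:
jog_arm(rows=[-0.04,0.56,0,0,0,0,0.85,-0.13,0.55,0,0,0,0,0.85,-0.22,0.52,0,0,0,0,0.85,-0.3,0.48,0,0,0,0,0.85,-0.37,0.43,0,0,0,0,0.85,-0.43,0.37,0,0,0,0,0.85,-0.48,0.3,0,0,0,0,0.85,-0.52,0.22,0,0,0,0,0.85,-0.55,0.13,0,0,0,0,0.85,-0.56,0.04,0,0,0,0,0.85,-0.56,-0.04,0,0,0,0,0.85,-0.55,-0.13,0,0,0,0,0.85,-0.52,-0.22,0,0,0,0,0.85,-0.48,-0.3,0,0,0,0,0.85,-0.43,-0.37,0,0,0,0,0.85,-0.37,-0.43,0,0,0,0,0.85,-0.3,-0.48,0,0,0,0,0.85,-0.22,-0.52,0,0,0,0,0.85,-0.13,-0.55,0,0,0,0,0.85,-0.04,-0.56,0,0,0,0,0.85])

```text
clock: 68.2
eef_pos: [410.2, -62.6, 84.0]
eef_rot: [3.134, 0.809, 1.561]
wrist_force: [3.6, 0.9, 1.1]
finger_gap: 23.2
finger_force: 58.0
```

Request:
jog_arm(rows=[0.04,-0.56,0,0,0,0,0.85,0.13,-0.55,0,0,0,0,0.85,0.22,-0.52,0,0,0,0,0.85,0.3,-0.48,0,0,0,0,0.85,0.37,-0.43,0,0,0,0,0.85,0.43,-0.37,0,0,0,0,0.85,0.48,-0.3,0,0,0,0,0.85,0.52,-0.22,0,0,0,0,0.85,0.55,-0.13,0,0,0,0,0.85,0.56,-0.04,0,0,0,0,0.85,0.56,0.04,0,0,0,0,0.85,0.55,0.13,0,0,0,0,0.85,0.52,0.22,0,0,0,0,0.85,0.48,0.3,0,0,0,0,0.85,0.43,0.37,0,0,0,0,0.85,0.37,0.43,0,0,0,0,0.85,0.3,0.48,0,0,0,0,0.85,0.22,0.52,0,0,0,0,0.85,0.13,0.55,0,0,0,0,0.85,0.04,0.56,0,0,0,0,0.85])

```text
clock: 69.87
eef_pos: [482.0, -61.6, 83.8]
eef_rot: [3.136, 0.81, 1.563]
wrist_force: [-3.4, -1.8, 1.6]
finger_gap: 23.4
finger_force: 58.1
```

```bash
python3 incl.py; python3 beads.py | grep side
```

```text
[482.  -61.6  83.8]
side 67 angle 42.739334 end rel [  8.  -28.8  69.3]
top 339 angle 39.72622 end rel [ -1.2 -60.9  96.7]
side green 29 [294.  228.9] [393.   3.  21.]
side green 58 [275.  244.7] [429.  61.  21.]
side blue 41 [285.7 216.4] [420. -35.  21.]
side blue 10 [248.  225.9] [504.  14.  21.]
side blue 48 [290.4 236.5] [398.  29.  21.]
side blue 25 [260.4 244.9] [462.  68.  21.]
```

Beads swept well round (e.g. the small green from y −37 to (393,3)). Now back to the middle, lift out, level and travel to the rest.

Request:
jog_arm(rows=[-0.8,0,0.1,0,0,0,0.85,-1.4,0,0.2,0,0,0,0.85,-1.4,0,0.5,0,0,0,0.85,0,0,1.2,0,0,0,0.85,0,0,1.5,0,0,0,0.85,0,0,1.5,0,0,0,0.85,0,0,1.5,0,0,0,0.85,0,0,1.5,0,0,0,0.85,0,0,1.5,0,0,0,0.85,0,0,0.5,0,0,0,0.85,0,0,0,0,0,0,0.85])

```text
clock: 70.98
eef_pos: [446.7, -62.1, 185.2]
eef_rot: [3.131, 0.809, 1.559]
wrist_force: [0.1, 0.2, -0.4]
finger_gap: 23.4
finger_force: 58.0
```

Request:
jog_arm(rows=[1,0,0,0.05,0,0,0.85,2,0,0,0.1,0,0,0.85,2.2,0,0,0.1,0,0,0.85,2.2,0,0,0.1,0,0,0.85,2.2,0,0,0.1,0,0,0.85,2.2,0,0,0.1,0,0,0.85,2.2,0,0,0.1,0,0,0.85,2.2,0,0,0.05,0,0,0.85,2.2,0,0,0,0,0,0.85,2.2,0,0,0,0,0,0.85,1.6,0,0,0,0,0,0.85,0,0,0,0,0,0,0.85,0,0,0,0,0,0,0.85])

```text
clock: 72.07
eef_pos: [667.9, -62.2, 182.0]
eef_rot: [-3.14, 0.11, 1.565]
wrist_force: [-0.6, -0.5, -1.2]
finger_gap: 23.1
finger_force: 58.0
```

```bash
cat > lev.py <<'E'
from h import *
st=manip.read_state();e=st["eef_pos"];print(e.round(1),st["eef_rot"].round(3))
for n in("wrist","side","top"):
    m,s,d=snap(n);C=cloud(m,d);hsv=cv2.cvtColor(s,cv2.COLOR_BGR2HSV)
    k=(cv2.inRange(hsv,(10,80,80),(30,255,255))>0)&(abs(C[...,0]-e[0])<40)&(abs(C[...,1]-e[1])<160)&(C[...,2]>e[2]-40)&(C[...,2]<e[2]+70)
    P=C[k];r=[]
    for y in range(-120,120,15):
        q=abs(P[:,1]-e[1]-y)<7
        if q.sum()>6: r.append((y,int(q.sum()),round(float(np.median(P[q,0])-e[0]),1),round(float(np.median(P[q,2])-e[2]),1)))
    print(n,r)
E
python3 lev.py
python3 - <<'E'
from h import *
# rest strips: points z 30..60 near
for n in("top","side"):
    m,s,d=snap(n);C=cloud(m,d)
    k=(abs(C[...,0]-667)<70)&(abs(C[...,1]+60)<80)&(C[...,2]>15)&(C[...,2]<60);P=C[k]
    print(n,len(P));
    for lo,hi in((-130,-95),(-30,5)):
        q=P[(P[:,1]>lo)&(P[:,1]<hi)]
        if len(q)>3: print(lo,len(q),np.percentile(q,[2,50,98],0).round(0).tolist())
E
```

```text
[667.9 -62.2 182. ] [-3.14   0.11   1.565]
wrist [(-90, 341, -4.7, 32.4), (-75, 342, -5.2, 32.4), (-60, 179, -3.1, 32.6), (-30, 363, -2.8, 32.8), (-15, 683, -0.9, 33.0), (0, 880, -0.7, 33.1), (15, 951, -0.2, 33.3), (30, 1045, -0.5, 33.3), (45, 1117, -0.5, 33.5), (60, 1253, -0.4, 30.8), (75, 1205, -0.3, 21.5), (90, 1152, -0.3, 11.1), (105, 821, -0.7, 1.8)]
side [(-90, 31, -2.9, 33.0), (-75, 34, -5.7, 33.2), (-60, 23, -6.3, 33.0), (-45, 16, -9.2, 32.5), (-15, 9, 6.1, 34.6), (0, 32, 2.8, 35.6), (15, 55, -6.4, 35.9), (30, 40, -2.7, 35.1), (45, 46, -4.1, 34.9), (60, 65, -0.7, 31.2), (75, 72, -0.3, 21.6), (90, 67, -1.3, 12.1), (105, 60, -1.7, 2.6)]
top [(-105, 43, -2.2, 33.9), (-90, 54, -3.1, 33.4), (-75, 51, -4.6, 33.5), (-60, 50, -3.1, 33.4), (-45, 57, -2.5, 33.6), (-30, 9, -1.5, 34.6)]
top 55
-130 55 [[616.0, -111.0, 16.0], [652.0, -109.0, 38.0], [705.0, -107.0, 54.0]]
side 669
-130 328 [[617.0, -112.0, 16.0], [666.0, -108.0, 30.0], [716.0, -104.0, 52.0]]
-30 341 [[618.0, -11.0, 16.0], [666.0, -8.0, 30.0], [715.0, -5.0, 51.0]]
```

Spoon is level (0.5° slope) and the strips lie at y ≈ −109 and −9. Lower it onto the rest.

Request:
jog_arm(rows=[-0.1,0.2,-1,0,0,0,0.85,-0.1,0.2,-2,0,0,0,0.85,0,0,-2,0,0,0,0.85,0,0,-2,0,0,0,0.85,0,0,-2,0,0,0,0.85,0,0,-2,0,0,0,0.85,0,0,-1.8,0,0,0,0.85,0,0,-1.3,0,0,0,0.85,0,0,-0.8,0,0,0,0.85,0,0,-0.4,0,0,0,0.85,0,0,0,0,0,0,0.85,0,0,0,0,0,0,0.85])

```text
clock: 73.32
eef_pos: [666.5, -58.2, 31.6]
eef_rot: [3.14, 0.11, 1.565]
wrist_force: [1.2, -0.1, -0.2]
finger_gap: 23.2
finger_force: 58.0
```

Request:
jog_arm(rows=[0,0,-0.3,0,0,0,0.85,0,0,-0.2,0,0,0,0.85,0,0,-0.1,0,0,0,0.85,0,0,0,0,0,0,0.85])

```text
clock: 73.65
eef_pos: [666.0, -58.1, 24.7]
eef_rot: [3.141, 0.11, 1.565]
wrist_force: [-0.5, -0.1, 0.0]
finger_gap: 23.5
finger_force: 58.0
```

Request:
jog_arm(rows=[0,0,-0.15,0,0,0,0.85,0,0,-0.1,0,0,0,0.85,0,0,-0.1,0,0,0,0.85,0,0,0,0,0,0,0.85,0,0,0,0,0,0,0.85], newtons=20)

```text
clock: 74.07
eef_pos: [666.1, -58.1, 21.3]
eef_rot: [3.141, 0.11, 1.565]
wrist_force: [-0.8, 0.1, -0.5]
finger_gap: 23.7
finger_force: 20.0
```

Request:
jog_arm(rows=[0,0,-0.08,0,0,0,0.85,0,0,-0.08,0,0,0,0.85,0,0,0,0,0,0,0.85])

```text
clock: 74.32
eef_pos: [666.2, -58.1, 20.6]
eef_rot: [3.14, 0.11, 1.565]
wrist_force: [-4.1, 0.7, 7.1]
finger_gap: 23.6
finger_force: 20.0
```

Request:
jog_arm(rows=[0,0,0.05,0,0,0,0.7,0,0,0,0,0,0,0.5,0,0,0,0,0,0,0.4,0,0,0,0,0,0,0.4,0,0,0,0,0,0,0.4,0,0,0,0,0,0,0.4,0,0,1,0,0,0,0.4,0,0,2,0,0,0,0.4,0,0,2,0,0,0,0.4,0,0,2,0,0,0,0.4,0,0,2,0.05,0,0,0.4,0,-0.5,2,0.06,0,0,0.4,-1.5,-2,0,0,0,0,0.4,-2,-2,0,0,0,0,0.4,-2,-2,0,0,0,0,0.4,-2,-2,0,0,0,0,0.4,-1,-1,0,0,0,0,0.4,0,0,0,0,0,0,0.4,0,0,0,0,0,0,0.4])

```text
clock: 75.9
eef_pos: [581.5, -153.2, 131.0]
eef_rot: [3.141, 0.0, 1.564]
wrist_force: [0.2, -0.4, -0.0]
finger_gap: 56.6
finger_force: 0.0
```

```bash
cat > lid.py <<'E'
from h import *
def fitc(P):
    A=np.c_[2*P[:,:2],np.ones(len(P))];x=np.linalg.lstsq(A,(P[:,:2]**2).sum(1),rcond=None)[0]
    return x[:2].round(1),np.sqrt(x[2]+x[0]**2+x[1]**2).round(1)
def lid(zt,xy,names=("top","side","wrist")):
    for n in names:
        m,im,d=snap(n);C=cloud(m,d);hsv=cv2.cvtColor(im,cv2.COLOR_BGR2HSV)
        near=np.hypot(C[...,0]-xy[0],C[...,1]-xy[1])<150
        b=(cv2.inRange(hsv,(5,110,40),(25,255,255))>0)&near&(abs(C[...,2]-zt)<7)
        if b.sum()>100:
            b=cv2.morphologyEx(b.astype(np.uint8),cv2.MORPH_OPEN,np.ones((3,3)))
            c=max(cv2.findContours(b,0,1)[0],key=cv2.contourArea);print(n,"disc",len(c),fitc(cast(m,cv2.convexHull(c)[:,0],zt)))
        k=near&(abs(C[...,2]-zt-32)<4)
        if k.sum()>5: print(n,"knob",k.sum(),C[k].mean(0).round(1))
E
python3 spoon.py 2>&1 | head -4; python3 -c "
from lid import *
lid(12,(484,-292))
m,im,d=snap('top');C=cloud(m,d)
k=(abs(C[...,0]-666)<60)&(C[...,1]>-185)&(C[...,1]<70)&(C[...,2]>8)&(C[...,2]<70)
hsv=cv2.cvtColor(im,cv2.COLOR_BGR2HSV);k&=cv2.inRange(hsv,(8,90,80),(30,255,255))>0
P=C[k]
for y in range(-170,60,20):
    q=abs(P[:,1]-y)<10
    if q.sum(): print(y,q.sum(),np.median(P[q],0).round(1))
print(manip.read_state()['eef_pos'])
"
```

```text
top 395 dir [0.01292176 0.9999165 ] deg 89.25961 handle end [ 664.04842855 -111.55238359] bend [665.57214463   6.3563464 ] handle z 53.780932947365315 origin [665.46982266  -1.56156938]
  tip [666.46505025  47.56913477  19.52937444] px 161.2964050210332
side 321 dir [-0.05521    0.9984748] deg 93.16491 handle end [ 666.02164745 -161.34927166] bend [656.68327775   7.53547621] handle z 54.36825310827719 origin [659.94854783 -51.51704968]
  tip [665.22139452  49.92975223  18.89251278] px 212.97720898032236
top disc 195 (array([ 484.4, -300.7]), np.float64(97.4))
top knob 60 [ 484.5 -291.7   43.7]
side disc 169 (array([ 486. , -288.7]), np.float64(104.9))
side knob 50 [ 485.6 -288.5   44.5]
wrist disc 262 (array([ 462.2, -225. ]), np.float64(52.0))
-130 10 [ 657.5 -135.3   50.2]
-110 32 [ 666.  -105.7   54.1]
-90 60 [663.7 -90.9  53.7]
-70 62 [664.3 -70.2  53.5]
-50 63 [665.  -49.7  52.5]
-30 60 [665.3 -29.   52.9]
-10 51 [664.5  -8.5  52.7]
10 52 [665.7   9.5  45.2]
30 47 [665.   30.6  32.3]
50 25 [667.   43.5  21.2]
[ 581.5193431  -152.44053556  130.03480817]
```

The spoon lies level on both strips at x≈665, and the lid is still on the mat. Fetch it by the knob.

Request:
jog_arm(rows=[-1,-1.3,0,0,0,0,0.4,-1.7,-2.5,0,0,0,0,0.4,-1.7,-2.5,0,0,0,0,0.4,-1.7,-2.5,0,0,0,0,0.4,-1.7,-2.5,0,0,0,0,0.4,-1.2,-1.7,0,0,0,0,0.4,-0.7,-0.8,-1,0,0,0,0.4,0,0,-2,0,0,0,0.4,0,0,-2,0,0,0,0.4,0,0,-2,0,0,0,0.4,0,0,-2,0,0,0,0.4,0,0,-1.6,0,0,0,0.4,0,0,0,0,0,0,0.4,0,0,0,0,0,0,0.4])

```text
clock: 77.37
eef_pos: [484.1, -290.3, 23.5]
eef_rot: [-3.14, -0.001, 1.566]
wrist_force: [-0.7, -0.7, -0.2]
finger_gap: 56.9
finger_force: 0.0
```

Request:
jog_arm(rows=[0,0,-1,0,0,0,0.4,0,0,-0.9,0,0,0,0.4,0,0,-0.4,0,0,0,0.5,0,0,0,0,0,0,0.8,0,0,0,0,0,0,0.8,0,0,0,0,0,0,0.8,0,0,0,0,0,0,0.8,0,0,0,0,0,0,0.8,0,0,0,0,0,0,0.8], newtons=25)

```text
clock: 78.12
eef_pos: [484.4, -291.3, 1.6]
eef_rot: [3.141, 0.0, 1.565]
wrist_force: [-0.0, -0.0, 2.9]
finger_gap: 27.6
finger_force: 25.0
```

Request:
jog_arm(rows=[0,0,0.6,0,0,0,0.8,0,0,1.4,0,0,0,0.8,0,0,1.5,0,0,0,0.8,0,0,1.5,0,0,0,0.8,0,0,1.5,0,0,0,0.8,0,0,1.5,0,0,0,0.8,-0.2,1.5,0,0,0,0,0.8,-0.36,2.9,0,0,0,0,0.8,-0.36,2.9,0,0,0,0,0.8,-0.36,2.9,0,0,0,0,0.8,-0.36,2.9,0,0,0,0,0.8,-0.36,2.9,0,0,0,0,0.8,-0.36,2.9,0,0,0,0,0.8,-0.36,2.9,0,0,0,0,0.8,-0.36,2.9,0,0,0,0,0.8,-0.36,2.9,0,0,0,0,0.8,-0.3,2,0,0,0,0,0.8,-0.1,0.88,0,0,0,0,0.8,0,0,0,0,0,0,0.8,0,0,0,0,0,0,0.8])

```text
clock: 79.78
eef_pos: [445.9, 13.3, 81.5]
eef_rot: [3.141, 0.0, 1.566]
wrist_force: [0.1, -1.0, -1.6]
finger_gap: 27.5
finger_force: 25.0
```

Request:
jog_arm(rows=[0,0,-1,0,0,0,0.8,0,0,-1,0,0,0,0.8,0,0,-0.5,0,0,0,0.8,0,0,-0.3,0,0,0,0.8,0,0,0,0,0,0,0.8,0,0,0,0,0,0,0.8])

```text
clock: 80.28
eef_pos: [445.7, 13.5, 53.0]
eef_rot: [-3.141, -0.0, 1.564]
wrist_force: [0.3, -0.0, -1.4]
finger_gap: 27.9
finger_force: 25.0
```

```bash
python3 -c "
from lid import *
st=manip.read_state();print(st['eef_pos'],st['wrist_force'])
lid(st['eef_pos'][2]+2.4+8,(446,14),('side','wrist'))
for n in('side','top'):
    m,im,d=snap(n);C=cloud(m,d);
    r=(np.hypot(C[...,0]-446,C[...,1]-14)<118);q=r&(C[...,2]>40)&(C[...,2]<72);P=C[q];print(n,len(P),np.percentile(P,[1,50,99],0).round(0).tolist())
"
```

```text
[445.65553023  13.45374797  53.04390921] [ 0.32048323 -0.00454356 -1.42048237]
side disc 269 (array([446.1,  15.8]), np.float64(104.7))
side knob 126 [446.3  17.6  95.8]
wrist disc 966 (array([445.1,  14.4]), np.float64(103.5))
wrist knob 2229 [445.2  16.3  95.3]
side 4124 [[347.0, -80.0, 59.0], [441.0, 33.0, 65.0], [544.0, 116.0, 68.0]]
top 742 [[372.0, -89.0, 58.0], [445.0, -61.0, 64.0], [538.0, 115.0, 70.0]]
```

Lid centre measures about (446,15) against the bowl's (446,14.5). Lower it onto the rim.

Request:
jog_arm(rows=[0,0,-0.25,0,0,0,0.8,0,0,-0.15,0,0,0,0.8,0,0,-0.1,0,0,0,0.8,0,0,0,0,0,0,0.8])

```text
clock: 80.82
eef_pos: [445.6, 13.7, 48.0]
eef_rot: [-3.141, -0.0, 1.565]
wrist_force: [0.1, 0.6, -2.3]
finger_gap: 27.7
finger_force: 25.0
```

Request:
jog_arm(rows=[0,0,-0.05,0,0,0,0.8,0,0,0,0,0,0,0.8,0,0,0,0,0,0,0.8])

```text
clock: 81.07
eef_pos: [445.7, 13.7, 47.7]
eef_rot: [-3.142, 0.0, 1.565]
wrist_force: [-0.3, 0.4, -1.3]
finger_gap: 27.5
finger_force: 25.0
```

Request:
jog_arm(rows=[0,0,-0.05,0,0,0,0.8,0,0,-0.05,0,0,0,0.8,0,0,0,0,0,0,0.8,0,0,0,0,0,0,0.8])

```text
clock: 81.4
eef_pos: [445.8, 13.6, 47.6]
eef_rot: [3.141, 0.0, 1.565]
wrist_force: [-7.5, 0.4, 12.9]
finger_gap: 27.3
finger_force: 25.0
```

Seated. Ease off, release and retreat.

Request:
jog_arm(rows=[0,0,0.08,0,0,0,0.8,0,0,0,0,0,0,0.66,0,0,0,0,0,0,0.5,0,0,0,0,0,0,0.4,0,0,0,0,0,0,0.4,0,0,1,0,0,0,0.4,0,0,2,0,0,0,0.4,0,0,2,0,0,0,0.4,0,0,2,0,0,0,0.4,0,0,2,0,0,0,0.4,-0.5,2.5,0,0,0,0,0.4,-0.5,3,0,0,0,0,0.4,-0.5,3,0,0,0,0,0.4,-0.5,3,0,0,0,0,0.4,-0.5,3,0,0,0,0,0.4,-0.5,3,0,0,0,0,0.4,-0.5,3,0,0,0,0,0.4,-0.5,3,0,0,0,0,0.4,0,0,0,0,0,0,0.4])

```text
clock: 82.98
eef_pos: [404.8, 252.3, 138.3]
eef_rot: [3.141, -0.001, 1.568]
wrist_force: [0.0, -0.2, -0.1]
finger_gap: 56.6
finger_force: 0.0
```

```bash
python3 -c "
from lid import *
lid(58,(446,14),('top','side'))
for n in('side','top'):
    m,im,d=snap(n);C=cloud(m,d);q=(np.hypot(C[...,0]-446,C[...,1]-14)<95)&(np.hypot(C[...,0]-446,C[...,1]-14)>30)&(C[...,2]>40)&(C[...,2]<80);P=C[q]
    A=np.c_[P[:,:2]-[446,14],np.ones(len(P))];print(n,np.linalg.lstsq(A,P[:,2],rcond=None)[0].round(4))
"; python3 spoon.py
python3 - <<'E'
from h import *
a=np.load("top0.npz")["im"];m,b,_=snap("top");cv2.imwrite("pics/fin.png",b)
df=cv2.absdiff(a,b).max(2)
for nm,(u,v,r) in dict(marver=(216,250,12),tweezers=(335,250,25),bottle=(382,122,22),blue=(404,293,38)).items():
    print(nm,df[v-r:v+r,u-r:u+r].mean().round(1))
# stray beads: saturated green/blue pixels now but not before
h=cv2.cvtColor(b,cv2.COLOR_BGR2HSV);h0=cv2.cvtColor(a,cv2.COLOR_BGR2HSV)
for lo,hi in(((40,80,40),(85,255,255)),((95,90,60),(125,255,255))):
    k=cv2.inRange(h,lo,hi)&~cv2.inRange(h0,lo,hi);n,l,s,c=cv2.connectedComponentsWithStats(k);print([(c[i].round(0).tolist(),int(s[i,4])) for i in range(1,n) if s[i,4]>5])
E
```

```text
top disc 225 (array([445.7,  13.6]), np.float64(104.2))
top knob 62 [445.4  13.4  89.9]
side disc 68 (array([433.6,  99.2]), np.float64(29.5))
side [ 2.70000e-03 -2.00000e-03  5.88209e+01]
top [ 1.90000e-03 -6.00000e-04  5.77546e+01]
top 548 dir [0.00875601 0.9999617 ] deg 89.49831 handle end [ 663.78191499 -164.67998083] bend [665.25367575   3.39944785] handle z 53.58156098983244 origin [664.74507557 -54.68419988]
  tip [666.75162523  47.61711082  18.50867466] px 214.25347950466195
side 159 dir [0.01679504 0.999859  ] deg 89.03767 handle end [ 655.1959181  -156.14559263] bend [657.94402725   7.45755612] handle z 52.90270749200203 origin [657.04337264 -46.16110319]
  tip [665.71420318  50.3718712   17.87396739] px 208.63366652243232
marver 6.2
tweezers 8.8
bottle 7.5
blue 9.9
[([26.0, 340.0], 251)]
[]
```

```bash
python3 -c "
from cell import manip
print(manip.sign_off())"
```

```text
the job is handed in; nothing more can be done
None
```

The job is handed in: all five drum beads are in the bowl and stirred in with the small ones (the spoon slipped in the fingers partway, so I re-tipped it and made more full turns low in the bowl), the spoon lies level on its rest, and the lid is centred to about 1 mm; stray-bead checks covered green and blue only.

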